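Vent, load and close the purge chambers

TASK

Put every orange sample cassette on the bench away in a purge chamber of its own. For each chamber you use, unscrew the small knurled lock nut of its vent valve as far as it goes (about two thirds of a turn counter-clockwise), push the freed red pin fully down to vent it, lay one cassette flat in the tray, and swing the clear hood over and press it down until the catch holds it shut. Never shut a hood on a chamber that has not been vented, leave the nuts unscrewed, leave a chamber that is not needed as it is, and do not shift the other things on the bench.

Things in the scene. Friction and masses are not known exactly. Their poses are not given: they have to be found in the camera images.
- chamber_a: purge chamber: fixed white block, deck 32 mm high, with valve, tray and clear hinged hood. Origin on the bench under the block; own x runs from valve to tray, the hood's hinge is on the +y side (block spans x -70..75, y -50..50 mm; tray middle x 22.5). Vertical valve axis at x -45, y 0: brass stem 9 mm thick up to z 46, knurled nut z 46..58, red pin top z 70
- tray_a (a point): centre of the floor of the open tray of chamber_a, 24 mm above the bench; the tray is 8 mm deep, inside 85 mm along the chamber's x and 64 mm along its y. Axes as the chamber's
- nut_a (a joint): turn in rad of the lock nut of chamber_a (brass, knurled, 16 mm across, 12 mm high): 0 screwed down, grows as it is unscrewed, counter-clockwise seen from above, to a stop at 4.2. It climbs 0.6 mm per rad; friction 0.02 Nm. Below 3.3 it blocks the pin. It may start up to 0.5
- pin_a (a joint): depth in m of the red vent pin (6 mm thick) of chamber_a: 0 standing up (top 70 mm above the bench), 0.006 fully pressed; 2 to 3 N of friction, it stays where it is left
- hood_a (a joint): hood of chamber_a, rad: 0 shut, 1.9 open. Clear box, open below, 96 x 76 x 28 mm, hinge line along chamber x at y 38, z 34. Shut: y -38..38, top z 62 mm. Open: stands on edge leaning out, up to z 106, outermost edge at y 89, z 97. Above 1.1 it falls open; below, it sinks slowly until it rests on the detent at about 0.08; then about 4 N down on top near the -y edge snaps it to 0, held
- chamber_b: purge chamber: fixed white block, deck 32 mm high, with valve, tray and clear hinged hood. Origin on the bench under the block; own x runs from valve to tray, the hood's hinge is on the +y side (block spans x -70..75, y -50..50 mm; tray middle x 22.5). Vertical valve axis at x -45, y 0: brass stem 9 mm thick up to z 46, knurled nut z 46..58, red pin top z 70
- tray_b (a point): centre of the floor of the open tray of chamber_b, 24 mm above the bench; the tray is 8 mm deep, inside 85 mm along the chamber's x and 64 mm along its y. Axes as the chamber's
- nut_b (a joint): turn in rad of the lock nut of chamber_b (brass, knurled, 16 mm across, 12 mm high): 0 screwed down, grows as it is unscrewed, counter-clockwise seen from above, to a stop at 4.2. It climbs 0.6 mm per rad; friction 0.02 Nm. Below 3.3 it blocks the pin. It may start up to 0.5
- pin_b (a joint): depth in m of the red vent pin (6 mm thick) of chamber_b: 0 standing up (top 70 mm above the bench), 0.006 fully pressed; 2 to 3 N of friction, it stays where it is left
- hood_b (a joint): hood of chamber_b, rad: 0 shut, 1.9 open. Clear box, open below, 96 x 76 x 28 mm, hinge line along chamber x at y 38, z 34. Shut: y -38..38, top z 62 mm. Open: stands on edge leaning out, up to z 106, outermost edge at y 89, z 97. Above 1.1 it falls open; below, it sinks slowly until it rests on the detent at about 0.08; then about 4 N down on top near the -y edge snaps it to 0, held
- chamber_c: purge chamber: fixed white block, deck 32 mm high, with valve, tray and clear hinged hood. Origin on the bench under the block; own x runs from valve to tray, the hood's hinge is on the +y side (block spans x -70..75, y -50..50 mm; tray middle x 22.5). Vertical valve axis at x -45, y 0: brass stem 9 mm thick up to z 46, knurled nut z 46..58, red pin top z 70
- tray_c (a point): centre of the floor of the open tray of chamber_c, 24 mm above the bench; the tray is 8 mm deep, inside 85 mm along the chamber's x and 64 mm along its y. Axes as the chamber's
- nut_c (a joint): turn in rad of the lock nut of chamber_c (brass, knurled, 16 mm across, 12 mm high): 0 screwed down, grows as it is unscrewed, counter-clockwise seen from above, to a stop at 4.2. It climbs 0.6 mm per rad; friction 0.02 Nm. Below 3.3 it blocks the pin. It may start up to 0.5
- pin_c (a joint): depth in m of the red vent pin (6 mm thick) of chamber_c: 0 standing up (top 70 mm above the bench), 0.006 fully pressed; 2 to 3 N of friction, it stays where it is left
- hood_c (a joint): hood of chamber_c, rad: 0 shut, 1.9 open. Clear box, open below, 96 x 76 x 28 mm, hinge line along chamber x at y 38, z 34. Shut: y -38..38, top z 62 mm. Open: stands on edge leaning out, up to z 106, outermost edge at y 89, z 97. Above 1.1 it falls open; below, it sinks slowly until it rests on the detent at about 0.08; then about 4 N down on top near the -y edge snaps it to 0, held
- cassette_1: orange sample cassette (may be absent) with a yellow top and black wells, 64 x 36 x 24 mm (long side along its own x), 60 g; origin at the centre of its underside. All cassettes are alike
- cassette_2: orange sample cassette (may be absent) with a yellow top and black wells, 64 x 36 x 24 mm (long side along its own x), 60 g; origin at the centre of its underside. All cassettes are alike
- cassette_3: orange sample cassette (may be absent) with a yellow top and black wells, 64 x 36 x 24 mm (long side along its own x), 60 g; origin at the centre of its underside. All cassettes are alike
- reagent_bottle: bystander: brown glass bottle with blue cap, 48 mm across, 85 mm high, origin at the centre of its underside
- tube_rack: bystander: white rack with a few capped tubes, 70 x 100 x 48 mm, origin at the centre of its underside
- beaker: bystander: open glass beaker, 56 mm across, 60 mm high, origin at the centre of its underside
- sample_jar: bystander: small glass jar with white cap, 40 mm across, 45 mm high, origin at the centre of its underside
- tip_box: bystander: blue tip box with pale lid (loose, closed, one piece), 118 x 83 x 72 mm, origin at the centre of its underside
- marker: bystander: white and green marker pen lying on the bench, 12 mm thick, 140 mm long, along its own x
There are look-alikes about, which are no part of the job. Leave any pink look-alike of the cassette_2 alone.

How it is judged:
At the end, for the whole second after the job is handed in: Every cassette rests flat in a tray, within 20 mm of its centre; that chamber's nut is beyond 3.0 rad, pin 4.5 mm down or more, hood under 0.035 rad. A chamber without cassette: nut under 1.0 rad, pin under 2 mm, hood above 1.1 rad. Cassettes at rest ((((horizontal distance between cassette_1 and tray_a below 0.02 m and z of cassette_1 in the frame of tray_a below 0.004 m and angle between cassette_1's own z axis and vertical below 0.12 rad) and value of joint nut_a above 3 rad and value of joint pin_a above 0.0045 m and value of joint hood_a below 0.035 rad) or ((horizontal distance between cassette_1 and tray_b below 0.02 m and z of cassette_1 in the frame of tray_b below 0.004 m and angle between cassette_1's own z axis and vertical below 0.12 rad) and value of joint nut_b above 3 rad and value of joint pin_b above 0.0045 m and value of joint hood_b below 0.035 rad) or ((horizontal distance between cassette_1 and tray_c below 0.02 m and z of cassette_1 in the frame of tray_c below 0.004 m and angle between cassette_1's own z axis and vertical below 0.12 rad) and value of joint nut_c above 3 rad and value of joint pin_c above 0.0045 m and value of joint hood_c below 0.035 rad)) and (((horizontal distance between cassette_2 and tray_a below 0.02 m and z of cassette_2 in the frame of tray_a below 0.004 m and angle between cassette_2's own z axis and vertical below 0.12 rad) and value of joint nut_a above 3 rad and value of joint pin_a above 0.0045 m and value of joint hood_a below 0.035 rad) or ((horizontal distance between cassette_2 and tray_b below 0.02 m and z of cassette_2 in the frame of tray_b below 0.004 m and angle between cassette_2's own z axis and vertical below 0.12 rad) and value of joint nut_b above 3 rad and value of joint pin_b above 0.0045 m and value of joint hood_b below 0.035 rad) or ((horizontal distance between cassette_2 and tray_c below 0.02 m and z of cassette_2 in the frame of tray_c below 0.004 m and angle between cassette_2's own z axis and vertical below 0.12 rad) and value of joint nut_c above 3 rad and value of joint pin_c above 0.0045 m and value of joint hood_c below 0.035 rad)) and (((horizontal distance between cassette_3 and tray_a below 0.02 m and z of cassette_3 in the frame of tray_a below 0.004 m and angle between cassette_3's own z axis and vertical below 0.12 rad) and value of joint nut_a above 3 rad and value of joint pin_a above 0.0045 m and value of joint hood_a below 0.035 rad) or ((horizontal distance between cassette_3 and tray_b below 0.02 m and z of cassette_3 in the frame of tray_b below 0.004 m and angle between cassette_3's own z axis and vertical below 0.12 rad) and value of joint nut_b above 3 rad and value of joint pin_b above 0.0045 m and value of joint hood_b below 0.035 rad) or ((horizontal distance between cassette_3 and tray_c below 0.02 m and z of cassette_3 in the frame of tray_c below 0.004 m and angle between cassette_3's own z axis and vertical below 0.12 rad) and value of joint nut_c above 3 rad and value of joint pin_c above 0.0045 m and value of joint hood_c below 0.035 rad)) and ((value of joint nut_a below 1 rad and value of joint pin_a below 0.002 m and value of joint hood_a above 1.1 rad) or (horizontal distance between cassette_1 and tray_a below 0.02 m and z of cassette_1 in the frame of tray_a below 0.004 m and angle between cassette_1's own z axis and vertical below 0.12 rad) or (horizontal distance between cassette_2 and tray_a below 0.02 m and z of cassette_2 in the frame of tray_a below 0.004 m and angle between cassette_2's own z axis and vertical below 0.12 rad) or (horizontal distance between cassette_3 and tray_a below 0.02 m and z of cassette_3 in the frame of tray_a below 0.004 m and angle between cassette_3's own z axis and vertical below 0.12 rad)) and ((value of joint nut_b below 1 rad and value of joint pin_b below 0.002 m and value of joint hood_b above 1.1 rad) or (horizontal distance between cassette_1 and tray_b below 0.02 m and z of cassette_1 in the frame of tray_b below 0.004 m and angle between cassette_1's own z axis and vertical below 0.12 rad) or (horizontal distance between cassette_2 and tray_b below 0.02 m and z of cassette_2 in the frame of tray_b below 0.004 m and angle between cassette_2's own z axis and vertical below 0.12 rad) or (horizontal distance between cassette_3 and tray_b below 0.02 m and z of cassette_3 in the frame of tray_b below 0.004 m and angle between cassette_3's own z axis and vertical below 0.12 rad)) and ((value of joint nut_c below 1 rad and value of joint pin_c below 0.002 m and value of joint hood_c above 1.1 rad) or (horizontal distance between cassette_1 and tray_c below 0.02 m and z of cassette_1 in the frame of tray_c below 0.004 m and angle between cassette_1's own z axis and vertical below 0.12 rad) or (horizontal distance between cassette_2 and tray_c below 0.02 m and z of cassette_2 in the frame of tray_c below 0.004 m and angle between cassette_2's own z axis and vertical below 0.12 rad) or (horizontal distance between cassette_3 and tray_c below 0.02 m and z of cassette_3 in the frame of tray_c below 0.004 m and angle between cassette_3's own z axis and vertical below 0.12 rad)) and linear speed of each of cassette_1, cassette_2, cassette_3 below 0.02 m/s); the robot touches nothing.
It fails at once if hood of chamber_a shut before its pin was pressed (value of joint hood_a below 0.035 rad and value of joint pin_a below 0.004 m).
It fails at once if hood of chamber_b shut before its pin was pressed (value of joint hood_b below 0.035 rad and value of joint pin_b below 0.004 m).
It fails at once if hood of chamber_c shut before its pin was pressed (value of joint hood_c below 0.035 rad and value of joint pin_c below 0.004 m).
It fails at once if a bystander shifted more than 5 cm (distance of any of reagent_bottle, tube_rack, beaker, sample_jar, tip_box, marker from where it was at the start of the episode above 0.05 m).
Of cassette_1, cassette_2, cassette_3 only 2 to 3 are there at a start; the rules pass over those that are not, and their reading is None.
At some moment in a run one of cassette_1, cassette_2, cassette_3 may be knocked a few centimetres aside while the robot is not near it.
Once in a run the grip may slacken for a moment while it holds something.
It also fails if it takes over 210 s, if anything falls off the work surface, if the arm or the gripper's body presses on something with over 40 N, if the wrist force passes 120 N, or if a joint passes its speed limit or range.

ROBOT

A 7-joint arm with a two-finger parallel gripper is mounted at the origin on the work surface. World frame = base frame: x ahead of the robot, y to its left, z up, the work surface at z = 0. Lengths are in m, angles in rad, forces in N, time in s.
With the tool pointing down it reaches from about 0.4 to 0.85 m from the base axis. Payload 4.5 kg.
Tool frame: the origin (TCP) lies between the finger pads; the fingertips stand 25 mm ahead of it and the grasp point (between the pads) lies 6 mm ahead of it (r.tips_ahead is the distance from the TCP to the fingertips, in m); z points along the fingers, y is the direction in which the jaws open and shut (so a half turn about z gives the same grasp; the last joint's range is limited). The gripper opens to 88 mm and grips with 3 to 60 N. Pads are 18 mm wide; open, the fingers measure 123 mm over their backs; the gripper's body (75 mm by 187 mm) begins 45 mm behind the grasp point.
Start: joints at [-1.176, 0.689, -0.195, 1.565, 0.157, 0.902, -0.215], TCP at [0.221, 0.585, 0.264] pointing down, gripper open.
Joint ranges: [-3.01, 3.01], [-0.46, 2.08], [-1.47, 1.51], [0.13, 2.56], [-1, 4.14], [0.04, 2.09], [-2.66, 2.66]. Speed limits (rad/s): [2.57, 2.57, 3.14, 3.14, 3.14, 3.14, 3.14].

INTERFACE

Orientations are given as a unit quaternion [x, y, z, w].
In Python, from plant import r, imaging gives the robot as it stands.
- The arm moves only by the tool send_rows, never from a script. Its argument "moves" is one flat list of numbers, 6 for each row, row after row: the shift along the tool's x, y, z in m, then the turn, a rotation vector about the tool's x, y, z in degrees. A call has exactly 5 rows; each row is the pose to reach, as a shift and turn from the pose measured when the call began, along the tool's axes at that moment; what a row does not reach only later rows make up. A row lasts 1/12 s, in which the tool goes at most 41.7 mm and 7.16 degrees, less where a joint would pass 70% of its speed; a pose out of reach is approached as far as the arm can. A call with a gripper value outside its range is refused whole. "claw" is the closure, from -1 (fully open) to 1 (shut), so that 0 is half open, set as the call begins (left out, the last holds). The fingers move at their own pace and stop on an object; "grip_force" is the grip in N (left out, the last holds). Time passes only in rows, so rows that repeat a pose let the fingers close, or fill a call up. It gives the time, the measured TCP pose, the force and the opening at its end, in the units of the state.
- r.get_state(): the state, without advancing time (a new reading comes with each control period).
- imaging.snapshot(name): name is "scene" or "top" or "wrist"; returns a dict with "image" (420x560x3 uint8, red, green, blue), "depth" (420x560 float32, m along the optical axis (not along the pixel's ray), 0 where there is no reading), "mtx" (3x3 intrinsics, pixels), "D" ([k1, k2, p1, p2, k3] as OpenCV has them; the pictures are not rectified), "rvec" (rotation vector, rad) and "tvec" (3), from world to camera coordinates, as OpenCV has them. Camera axes: x right, y down, z forward; pixel columns grow to the right and rows downward; lengths in m; the calibration is good to about 2 mm. A picture is of the moment at which its call begins.
- r.finish_job(): hands the job in, once; it reports no verdict.
Trained networks look in a picture, given as the dict that the camera call returned (one of the last four; its "shot" number tells which), for a name from the list of things; names that differ only in an ending like _2 or _b are one class to them, and where a whole thing is asked for, a point or a joint stands for the part that bears it (a point fixed in the world has none). Each returns a list of dicts, best first, with "score" (0 to 1); they miss things now and then, are a little off and sometimes report something else, mostly with a low value. They report only what shows in the picture. A call takes as long as a camera call. They do not tell look-alikes from the thing itself.
- imaging.look_for(query, picture): "box" ([centre column, centre row, width, height] as shares, 0 to 1, of the picture: columns of its width, rows of its height, round what is visible of it).
- imaging.silhouettes(query, picture): "pixels" (420x560 bool, what is visible of it) and "box" ([centre column, centre row, width, height] as shares, 0 to 1, of the picture: columns of its width, rows of its height, round what is visible of it).
- imaging.pinpoint(query, picture): "point" ([column, row] as shares, 0 to 1, of the picture: columns of its width, rows of its height: a listed point, or the origin of a listed thing).
The state is a dict: "clock": time; "q": joint angles; "qd": joint speeds; "joint_torque": joint torques, N m; "tool_pos": TCP position; "eef_rot": TCP orientation; "contact_force": force on the tool from outside, world axes, zero at the start; "moment": the same for the moment, N m; "opening": opening from 0.0 (shut) to 1.0 (fully open).
Only numpy, scipy, OpenCV 4.12 (cv2) and the standard library are available. Lean on these libraries where they do the work, as an engineer would, in place of code of your own. Each camera call takes 0.05 s, during which the arm holds its last target.

## Working session

There is one attempt and no reset: what is moved stays moved. The work goes in short steps, Python scripts to look and compute and a tool call to move; the robot and the scene stay as the last step left them, time stands still between calls to the robot, and variables do not carry over. Pictures are saved under pics/ and viewed, and the job is handed in when it is done.

Besides the shell and the picture viewer there is one more tool, called as name(argument=value, ...) on one line, values as JSON. send_rows: Moves the arm, as the interface text tells. Its arguments: {"type":"object","properties":{"moves":{"type":"array"},"claw":{"type":"number"},"grip_force":{"type":"number"}},"required":["moves"]}

```bash
ls; mkdir -p pics; cat > h.py <<'E'
import numpy as np, cv2
from scipy.spatial.transform import Rotation as R
from plant import r, imaging
def save(img,name): cv2.imwrite('pics/'+name,cv2.cvtColor(img,cv2.COLOR_RGB2BGR))
def px2w(s,uv,z=None,depth=None):
    """pixels (N,2) -> world: on plane z or by depth along axis"""
    uv=np.atleast_2d(np.asarray(uv,float))
    n=cv2.undistortPoints(uv.reshape(-1,1,2),s['mtx'],np.asarray(s['D'])).reshape(-1,2)
    rays=np.c_[n,np.ones(len(n))]
    Rm=cv2.Rodrigues(np.asarray(s['rvec'],float))[0]; t=np.asarray(s['tvec'],float).reshape(3)
    C=-Rm.T@t
    d=rays@Rm
    if depth is not None: return C+d*np.asarray(depth).reshape(-1,1)
    return C+d*((np.asarray(z)-C[2])/d[:,2]).reshape(-1,1)
def w2px(s,P):
    return cv2.projectPoints(np.asarray(P,float).reshape(-1,1,3),np.asarray(s['rvec'],float),np.asarray(s['tvec'],float),s['mtx'],np.asarray(s['D']))[0].reshape(-1,2)
def st():
    s=r.get_state(); return s
E
python3 - <<'E'
from h import *
for n in ['scene','top','wrist']:
    s=imaging.snapshot(n); save(s['image'],n+'0.png')
    Rm=cv2.Rodrigues(np.array(s['rvec'],float))[0]; print(n,-Rm.T@np.array(s['tvec']).reshape(3),Rm[2])
    np.save(n+'0.npy',s,allow_pickle=True)
print(r.get_state()); print(r.tips_ahead)
E
```

```text
pics
scene [ 1.21071637 -0.93359053  0.79075823] [-0.47873537  0.69473549 -0.53680075]
top [0.49525617 0.02041483 1.04829907] [ 0.08733371 -0.03449255 -0.99558178]
wrist [0.14411141 0.61460383 0.38411797] [ 0.29828608 -0.11289439 -0.94777649]
{'clock': 0.15, 'q': array([-1.17618928,  0.6898071 , -0.19452382,  1.56606834,  0.15731653,
        0.90250018, -0.21508072]), 'qd': array([ 1.43536834e-03, -2.21536291e-03,  1.04155895e-03, -4.85975285e-03,
        3.30502863e-05, -7.81121903e-05,  1.48971387e-04]), 'joint_torque': array([-1.24085793e-03, -5.27864385e+01, -1.26867749e+00, -1.53588313e+01,
       -5.25315141e-02,  3.83884792e-03,  1.05022552e-04]), 'tool_pos': array([0.22052683, 0.58434022, 0.26309411]), 'eef_rot': array([ 1.79383428e-01,  9.83778990e-01, -6.92723734e-04, -6.80504368e-05]), 'contact_force': array([0.42934182, 0.36177771, 0.35093997]), 'moment': array([-6.79864542e-02, -4.95713844e-02, -3.02083250e-05]), 'opening': 0.9999346550748098}
0.025
```

View pics/scene0.png

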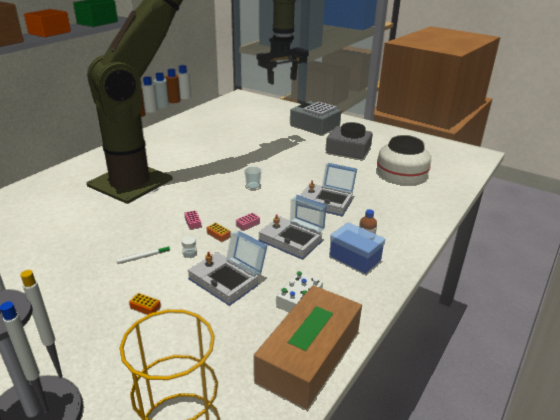

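View pics/top0.png

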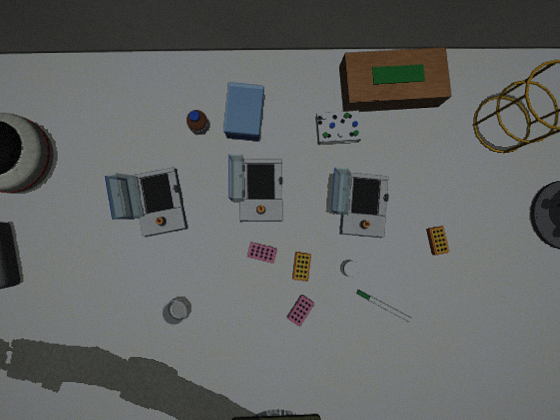

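View pics/wrist0.png

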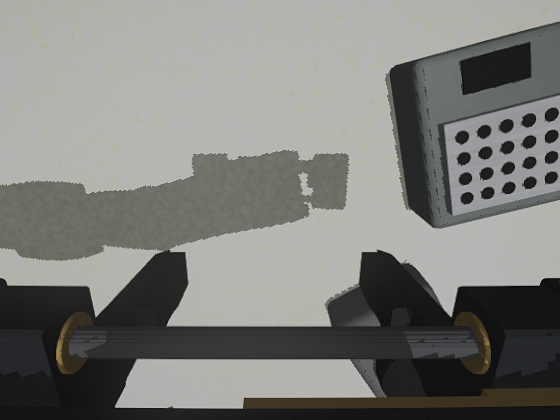

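```bash
python3 - <<'E'
from h import *
s=np.load('top0.npy',allow_pickle=True).item()
im=s['image'][140:340,80:480]; save(cv2.resize(im,None,fx=2,fy=2,interpolation=cv2.INTER_CUBIC),'crop.png')
hsv=cv2.cvtColor(s['image'],cv2.COLOR_RGB2HSV)
m=((hsv[...,0]>=5)&(hsv[...,0]<=32)&(hsv[...,1]>140)&(hsv[...,2]>90)).astype(np.uint8)
n,l,stt,c=cv2.connectedComponentsWithStats(m)
for i in range(1,n):
    if stt[i,4]>20: 
        x,y,w,h,a=stt[i]; print(stt[i],c[i], np.median(hsv[l==i],axis=0), px2w(s,c[i],z=0.024))
for q in ['chamber_a','cassette_1','tray_a']:
    for d in imaging.pinpoint(q,s if 0 else imaging.snapshot('top')): 
        uv=np.array(d['point'])*[560,420]; print(q,d['score'],uv,px2w(s,uv,z=0.0 if q!='tray_a' else 0.024))
E
```

```text
[526  60  34  69 227] [539.54185022  90.45374449] [ 21. 208. 106.] [[ 0.85949545 -0.67320288  0.024     ]]
[518 103  11  19  27] [523.92592593 110.88888889] [ 22. 204. 103.] [[ 0.80805268 -0.62879376  0.024     ]]
[498 113  31  29  65] [509.69230769 130.38461538] [ 21. 200. 110.] [[ 0.75965911 -0.58878055  0.024     ]]
[475 126  28  26  51] [486.31372549 142.47058824] [ 21. 203. 117.] [[ 0.73054472 -0.52789229  0.024     ]]
[258 206   6   6  23] [260.60869565 208.86956522] [ 17. 166. 111.] [[0.58189777 0.02298691 0.024     ]]
[430 227  19  28 233] [438.66094421 240.09871245] [ 21. 187. 113.] [[ 0.4977915  -0.39573988  0.024     ]]
[293 253  18  28 277] [301.29963899 266.2599278 ] [ 23. 179. 113.] [[ 0.44596523 -0.06826613  0.024     ]]
chamber_a 0.94 [159.488 203.49 ] [[0.60252586 0.2636537  0.        ]]
chamber_a 0.84 [360.976 202.314] [[ 0.59405598 -0.21979484  0.        ]]
chamber_a 0.56 [263.088 190.218] [[0.62878913 0.01604311 0.        ]]
cassette_1 0.89 [262.584 249.9  ] [[0.4859822  0.02064378 0.        ]]
cassette_1 0.81 [436.184 236.796] [[ 0.50598334 -0.39984918  0.        ]]
cassette_1 0.76 [298.872 309.414] [[ 0.3439865  -0.06147779  0.        ]]
cassette_1 0.6 [296.8   264.684] [[ 0.44882981 -0.05974675  0.        ]]
tray_a 0.93 [153.888 192.108] [[0.62707347 0.2710147  0.024     ]]
tray_a 0.87 [261.912 181.902] [[0.64550777 0.01844167 0.024     ]]
tray_a 0.86 [363.776 195.594] [[ 0.60761087 -0.2216769   0.024     ]]
```

View pics/crop.png

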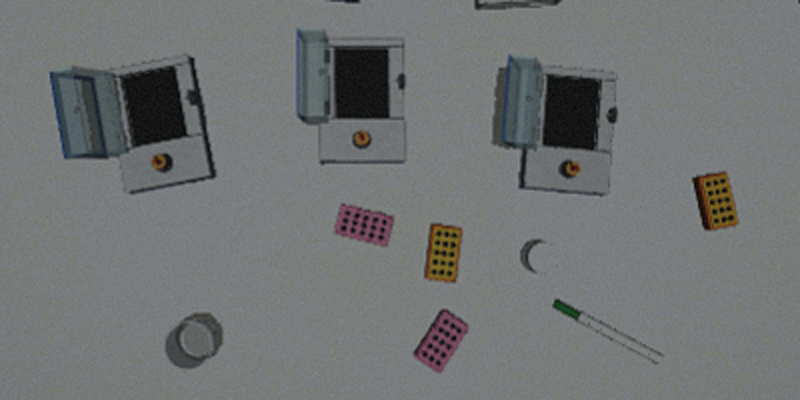

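```bash
python3 - <<'E'
from h import *
s=np.load('top0.npy',allow_pickle=True).item()
im=s['image']; hsv=cv2.cvtColor(im,cv2.COLOR_RGB2HSV); D=s['depth']
vv,uu=np.mgrid[0:420,0:560]
P=px2w(s,np.c_[uu.ravel(),vv.ravel()],depth=D.ravel()).reshape(420,560,3)
np.save('P.npy',P)
for name,(u0,v0,u1,v1) in dict(L=(105,160,190,240),M=(225,148,290,225),R=(325,160,395,242)).items():
    sub=P[v0:v1,u0:u1].reshape(-1,3); g=hsv[v0:v1,u0:u1].reshape(-1,3)
    deck=sub[(sub[:,2]>0.027)&(sub[:,2]<0.037)]
    nut=sub[(sub[:,2]>0.05)&(sub[:,2]<0.075)]
    tray=sub[(sub[:,2]>0.018)&(sub[:,2]<0.0275)&(g[:,2]<50)]
    r1=cv2.minAreaRect((deck[:,:2]*1000).astype(np.float32)); r2=cv2.minAreaRect((tray[:,:2]*1000).astype(np.float32))
    print(name,'deck',r1,len(deck),'tray',r2,len(tray),np.median(deck[:,2]),np.median(tray[:,2]) if len(tray) else 0, tray.mean(0))
    # nut: cluster
    m=((hsv[...,1]>120)&(hsv[...,0]<28)).astype(np.uint8); m[:v0]=0;m[v1:]=0;m[:,:u0]=0;m[:,u1:]=0
    ys,xs=np.nonzero(m); print('brass px',len(xs),xs.mean(),ys.mean(),'at z.058',px2w(s,[xs.mean(),ys.mean()],z=.058))
    red=m&((hsv[...,0]<9)|(hsv[...,0]>172))
    ys,xs=np.nonzero(red)
    if len(xs): print('red px',len(xs),px2w(s,[xs.mean(),ys.mean()],z=.07),P[ys,xs,2].max())
E
```

```text
L deck ((603.3037109375, 267.3475341796875), (146.30604553222656, 114.70904541015625), 10.135150909423828) 2069 tray ((601.6832885742188, 249.94769287109375), (136.95916748046875, 81.87505340576172), 10.777799606323242) 777 0.03251540650921392 0.02551640497522789 [0.62388159 0.26348811 0.02526726]
brass px 38 159.18421052631578 220.8421052631579 at z.058 [[0.5574745 0.2510015 0.058    ]]
red px 3 [[0.55717359 0.25081813 0.07      ]] 0.07455955901722333
M deck ((627.1098022460938, 23.046594619750977), (97.75711059570312, 144.1949462890625), 88.41514587402344) 1681 tray ((647.7869262695312, 22.865631103515625), (61.24045944213867, 81.29154968261719), 88.54589080810547) 716 0.03246484036683461 0.025525193614279296 [0.64686609 0.02189786 0.02532808]
brass px 42 260.57142857142856 209.0 at z.058 [[0.57872772 0.02299269 0.058     ]]
red px 5 [[0.57996847 0.02329215 0.07      ]] 0.07261305175398236
R deck ((586.626953125, -216.41795349121094), (111.45697784423828, 145.78968811035156), 83.3281021118164) 1686 tray ((582.4923706054688, -211.98988342285156), (81.95525360107422, 135.15052795410156), 82.47693634033203) 746 0.0325754148262799 0.02529254738386033 [ 0.60477476 -0.22386507  0.02513821]
brass px 37 365.9189189189189 223.8918918918919 at z.058 [[ 0.53901599 -0.21570225  0.058     ]]
red px 4 [[ 0.53929045 -0.21589941  0.07      ]] 0.07198684718482862
```

```bash
cat >> h.py <<'E'
def to(pos,jaw=None,s=None):
    """print shift (tool axes, m) and turn about tool z (deg) to bring TCP to pos, jaw(tool y) world angle deg"""
    s=s or r.get_state(); Rm=R.from_quat(s['eef_rot'])
    p=np.asarray(s['tool_pos']); d=Rm.inv().apply(np.asarray(pos,float)-p)
    M=Rm.as_matrix(); ja=np.degrees(np.arctan2(M[1,1],M[0,1]))
    out='t=%.2f pos=%s jaw=%.1f q7=%.2f open=%.3f F=%s'%(s['clock'],np.round(p,4),ja,s['q'][6],s['opening'],np.round(s['contact_force'],1))
    print(out)
    if jaw is None: jaw=ja
    # target rot: tool z down, tool y at jaw
    a=np.radians(jaw); y=np.array([np.cos(a),np.sin(a),0]); z=np.array([0,0,-1.]); x=np.cross(y,z)
    T=R.from_matrix(np.c_[x,y,z]); rv=np.degrees((Rm.inv()*T).as_rotvec())
    print('SHIFT',np.round(d,4),'TURN',np.round(rv,2))
E
python3 -c "
from h import *
to([0.579,0.023,0.25],69.3-30)"
```

```text
t=0.45 pos=[0.2206 0.5847 0.2636] jaw=69.3 q7=-0.22 open=1.003 F=[ 0.1 -0.7  0.2]
SHIFT [-0.5336 -0.3991  0.0137] TURN [-1.000e-02  0.000e+00  3.003e+01]
```

send_rows(moves=[-0.033, -0.025, 0.001, 0, 0, 7, -0.066, -0.05, 0.002, 0, 0, 14, -0.099, -0.075, 0.003, 0, 0, 21, -0.132, -0.1, 0.004, 0, 0, 28, -0.165, -0.125, 0.004, 0, 0, 35], claw=0.2, grip_force=15)

```text
clock: 0.87
tool_pos: [0.3315, 0.4078, 0.2598]
eef_rot: [0.469, 0.883, 0.0, 0.0]
contact_force: [0.8, 0.5, 0.0]
opening: 0.648
```

```bash
python3 -c "
from h import *
to([0.579,0.023,0.25])"
```

```text
t=0.87 pos=[0.3315 0.4078 0.2598] jaw=34.0 q7=-0.42 open=0.648 F=[0.8 0.5 0. ]
SHIFT [-0.4574 -0.0101  0.0098] TURN [ 0.02 -0.    0.  ]
```

send_rows(moves=[-0.04, -0.001, 0.001, 0, 0, 7, -0.08, -0.002, 0.002, 0, 0, 14, -0.12, -0.003, 0.003, 0, 0, 21, -0.16, -0.004, 0.004, 0, 0, 28, -0.2, -0.0045, 0.004, 0, 0, 35])

```text
clock: 1.28
tool_pos: [0.4403, 0.2379, 0.2559]
eef_rot: [0.715, 0.699, 0.0, -0.0]
contact_force: [0.3, 0.4, 0.4]
opening: 0.401
```

send_rows(moves=[-0.032, 0.022, 0.001, 0, 0, 7, -0.064, 0.044, 0.002, 0, 0, 14, -0.096, 0.066, 0.003, 0, 0, 21, -0.128, 0.087, 0.004, 0, 0, 28, -0.16, 0.107, 0.004, 0, 0, 35])

```text
clock: 1.7
tool_pos: [0.5445, 0.0738, 0.252]
eef_rot: [0.894, 0.449, 0.001, -0.0]
contact_force: [1.2, -0.4, -0.7]
opening: 0.402
```

```bash
python3 -c "
from h import *
to([0.579,0.023,0.2])
print(st()['q'])"
```

```text
t=1.70 pos=[0.5445 0.0738 0.252 ] jaw=-36.7 q7=-0.63 open=0.402 F=[ 1.2 -0.4 -0.7]
SHIFT [-0.0203  0.058   0.052 ] TURN [ 0.01 -0.07  0.  ]
[-0.37776399  0.61796753  0.26452779  1.82427401 -0.23061344  0.7283301
 -0.62684627]
```

send_rows(moves=[-0.005, 0.013, 0.01, 0, 0, 7, -0.01, 0.026, 0.02, 0, 0, 14, -0.015, 0.04, 0.03, 0, 0, 21, -0.02, 0.055, 0.04, 0, 0, 28, -0.02, 0.058, 0.052, 0, 0, 35])

```text
clock: 2.12
tool_pos: [0.581, 0.02, 0.2002]
eef_rot: [0.988, 0.155, 0.002, 0.001]
contact_force: [0.4, 0.7, -0.1]
opening: 0.399
```

send_rows(moves=[0, 0, 0, 0, 0, 7, 0, 0, 0, 0, 0, 14, 0, 0, 0, 0, 0, 21, 0, 0, 0, 0, 0, 28, 0, 0, 0, 0, 0, 35])

```text
clock: 2.53
tool_pos: [0.5811, 0.0204, 0.2002]
eef_rot: [0.988, -0.152, 0.002, 0.0]
contact_force: [0.6, 0.6, 0.2]
opening: 0.399
```

send_rows(moves=[0, 0, 0, 0, 0, 7, 0, 0, 0, 0, 0, 14, 0, 0, 0, 0, 0, 18, 0, 0, 0, 0, 0, 18, 0, 0, 0, 0, 0, 18])

```text
clock: 2.95
tool_pos: [0.5812, 0.0207, 0.2]
eef_rot: [0.953, -0.304, 0.002, -0.0]
contact_force: [-0.8, 0.1, 0.3]
opening: 0.403
```

```bash
python3 -c "
from h import *
s=imaging.snapshot('wrist'); save(s['image'],'w1.png'); np.save('w1.npy',s,allow_pickle=True)
to([0.579,0.023,0.1])
print(w2px(s,[[0.58,0.023,0.07],[0.58,.023,.058]]))
"
```

```text
t=3.00 pos=[0.5812 0.0206 0.2001] jaw=-125.4 q7=-1.64 open=0.399 F=[0.8 0.4 0.3]
SHIFT [-0.0035 -0.0005  0.1001] TURN [-0.11 -0.21 -0.  ]
[[274.17012855 206.76237092]
 [274.16954556 202.21604735]]
```

View pics/w1.png

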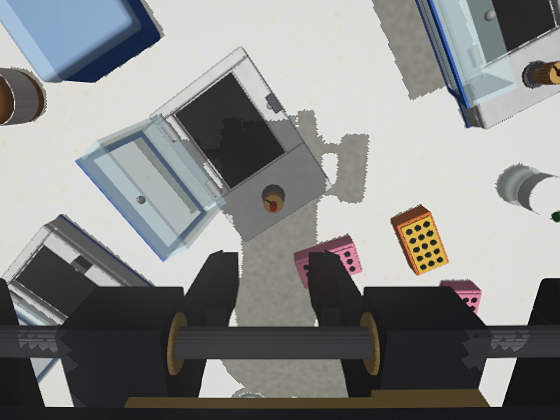

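```bash
python3 -c "
from h import *
s=np.load('w1.npy',allow_pickle=True).item()
save(cv2.resize(s['image'][165:235,225:325],None,fx=8,fy=8,interpolation=cv2.INTER_NEAREST),'c2.png')
d=s['depth'][185:222,255:292]; vv,uu=np.mgrid[185:222,255:292]
P=px2w(s,np.c_[uu.ravel(),vv.ravel()],depth=d.ravel())
for lo,hi in [(.052,.062),(.064,.075)]:
    q=P[(P[:,2]>lo)&(P[:,2]<hi)]; print(len(q),q.mean(0),np.median(q,0),(q.min(0)+q.max(0))/2,q.max(0)-q.min(0))
"
```

```text
268 [0.5807251  0.02328053 0.05796623] [0.58159358 0.02251417 0.05826923] [0.57941033 0.02434089 0.05703866] [0.01700436 0.01700894 0.00960467]
53 [0.58008185 0.02400453 0.06907713] [0.58024588 0.02379179 0.06973685] [0.57943251 0.02407333 0.06786964] [0.00589135 0.00545956 0.00699085]
```

View pics/c2.png

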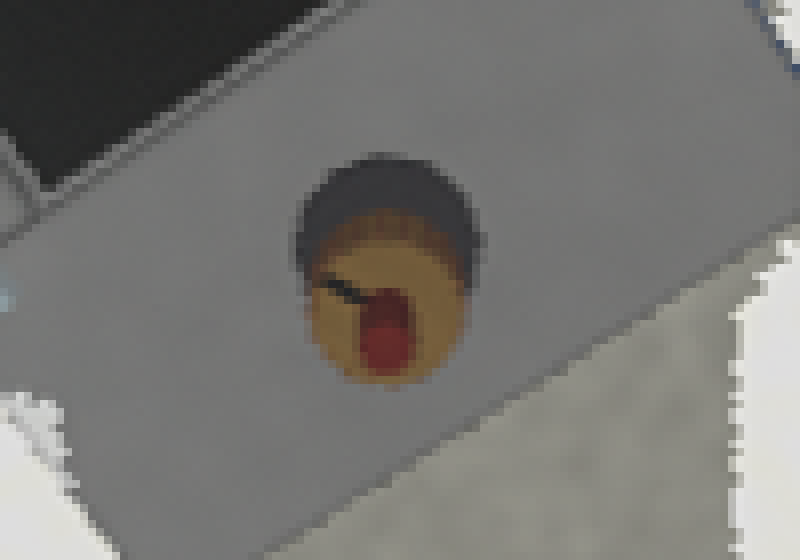

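send_rows(moves=[-0.003, -0.0015, 0.035, 0, 0, 0, -0.003, -0.0015, 0.07, 0, 0, 0, -0.003, -0.0015, 0.1, 0, 0, 0, -0.003, -0.0015, 0.12, 0, 0, 0, -0.003, -0.0015, 0.128, 0, 0, 0])

```text
clock: 3.42
tool_pos: [0.5785, 0.024, 0.0694]
eef_rot: [0.953, -0.303, -0.0, -0.0]
contact_force: [-0.1, 0.0, 0.4]
opening: 0.403
```

```bash
python3 -c "
from h import *
to([0.58,0.0235,0.072])"
```

```text
t=3.42 pos=[0.5785 0.024  0.0694] jaw=-125.3 q7=-1.50 open=0.403 F=[-0.1  0.   0.4]
SHIFT [ 0.0015 -0.0005 -0.0026] TURN [-0.02  0.03  0.  ]
```

send_rows(moves=[0.0015, -0.0005, -0.0026, 0, 0, 0, 0.0015, -0.0005, -0.0026, 0, 0, 0, 0.0015, -0.0005, -0.0026, 0, 0, 0, 0.0015, -0.0005, -0.0026, 0, 0, 0, 0.0015, -0.0005, -0.0026, 0, 0, 0], claw=1)

```text
clock: 3.83
tool_pos: [0.5803, 0.022, 0.0733]
eef_rot: [0.953, -0.303, 0.001, 0.0]
contact_force: [-1.7, -3.2, 1.6]
opening: 0.173
```

```bash
python3 -c "
from h import *
to([0.58,0.0235,0.072])"
```

```text
t=3.83 pos=[0.5803 0.022  0.0733] jaw=-125.3 q7=-1.51 open=0.173 F=[-1.7 -3.2  1.6]
SHIFT [-0.0011 -0.001   0.0013] TURN [ 0.01 -0.12  0.  ]
```

send_rows(moves=[0, 0, 0, 0, 0, -7, 0, 0, 0, 0, 0, -14, 0, 0, -0.0002, 0, 0, -21, 0, 0, -0.0003, 0, 0, -28, 0, 0, -0.0004, 0, 0, -35])

```text
clock: 4.25
tool_pos: [0.5808, 0.0234, 0.074]
eef_rot: [1.0, 0.001, 0.001, -0.0]
contact_force: [0.4, 0.8, -5.3]
opening: 0.171
```

```bash
python3 -c "
from h import *
to([0.58,0.0235,0.072]); print(st()['moment'],st()['q'])"
```

```text
t=4.25 pos=[0.5808 0.0234 0.074 ] jaw=-89.9 q7=-1.09 open=0.171 F=[ 0.4  0.8 -5.3]
SHIFT [-0.0008 -0.0001  0.002 ] TURN [-0.01 -0.14 -0.  ]
[ 0.23379371  0.05911267 -0.02659141] [-0.30764302  0.94586979  0.33422799  1.84289414 -0.64228505  0.45993333
 -1.08651551]
```

send_rows(moves=[0, 0, 0, 0, 0, -7, 0, 0, 0, 0, 0, -14, 0, 0, 0, 0, 0, -21, 0, 0, 0, 0, 0, -28, 0, 0, 0, 0, 0, -35])

```text
clock: 4.67
tool_pos: [0.5803, 0.0249, 0.0742]
eef_rot: [0.952, 0.305, 0.001, -0.001]
contact_force: [-1.7, 1.8, -2.7]
opening: 0.169
```

send_rows(moves=[0, 0, 0, 0, 0, -7, 0, 0, 0, 0, 0, -14, 0, 0, 0, 0, 0, -21, 0, 0, 0, 0, 0, -28, 0, 0, 0, 0, 0, -35])

```text
clock: 5.08
tool_pos: [0.5792, 0.0258, 0.0745]
eef_rot: [0.815, 0.58, 0.0, -0.001]
contact_force: [-2.9, 1.0, -0.9]
opening: 0.173
```

```bash
python3 -c "
from h import *
to([0.58,0.0235,0.0745]); print(st()['moment'],st()['q'])"
```

```text
t=5.08 pos=[0.5792 0.0258 0.0745] jaw=-19.1 q7=-0.33 open=0.173 F=[-2.9  1.  -0.9]
SHIFT [-0.0019  0.0015 -0.    ] TURN [-0.11 -0.12 -0.  ]
[ 0.19180446  0.70589822 -0.03932664] [-0.15913926  0.91141758  0.06362159  1.83613432 -0.13677382  0.39925817
 -0.32780894]
```

send_rows(moves=[0, 0, 0, 0, 0, -7, 0, 0, 0, 0, 0, -14, 0, 0, 0, 0, 0, -21, 0, 0, 0, 0, 0, -28, 0, 0, 0, 0, 0, -35])

```text
clock: 5.5
tool_pos: [0.5776, 0.0259, 0.0748]
eef_rot: [0.6, 0.8, -0.001, -0.002]
contact_force: [-3.9, 0.1, 0.4]
opening: 0.178
```

send_rows(moves=[0, 0, 0, 0, 0, -7, 0, 0, 0, 0, 0, -14, 0, 0, 0, 0, 0, -21, 0, 0, 0, 0, 0, -28, 0, 0, 0, 0, 0, -35])

```text
clock: 5.92
tool_pos: [0.5764, 0.0251, 0.0752]
eef_rot: [0.329, 0.944, -0.001, -0.003]
contact_force: [-3.8, -1.3, 0.1]
opening: 0.167
```

```bash
python3 -c "
from h import *
to([0.58,0.0235,0.0745]); print(st()['moment'],st()['q'])"
```

```text
t=5.92 pos=[0.5764 0.0251 0.0752] jaw=51.5 q7=0.42 open=0.167 F=[-3.8 -1.3  0.1]
SHIFT [-0.0039  0.001   0.0006] TURN [-0.26 -0.31 -0.  ]
[-0.27548622  0.70541008 -0.06484754] [-0.00593106  0.91020575 -0.20324414  1.83080145  0.3772826   0.44552322
  0.42320593]
```

send_rows(moves=[0, 0, 0, 0, 0, -7, 0, 0, 0, 0, 0, -14, 0, 0, 0, 0, 0, -21, 0, 0, 0, 0, 0, -28, 0, 0, 0, 0, 0, -35])

```text
clock: 6.33
tool_pos: [0.5758, 0.0237, 0.0756]
eef_rot: [0.028, 1.0, -0.002, -0.004]
contact_force: [-1.1, -1.3, -0.0]
opening: 0.174
```

```bash
python3 -c "
from h import *
to([0.58,0.0235,0.0745]); print(st()['moment'])"
```

```text
t=6.33 pos=[0.5758 0.0237 0.0756] jaw=86.8 q7=0.83 open=0.174 F=[-1.1 -1.3 -0. ]
SHIFT [-0.0043  0.      0.001 ] TURN [-0.22 -0.47 -0.  ]
[-0.39306122  0.48171722 -0.01745482]
```

send_rows(moves=[0, 0, 0, 0, 0, -7, 0, 0, 0, 0, 0, -14, 0, 0, 0, 0, 0, -21, 0, 0, 0, 0, 0, -21, 0, 0, 0, 0, 0, -21])

```text
clock: 6.75
tool_pos: [0.5761, 0.0229, 0.076]
eef_rot: [-0.153, 0.988, -0.002, -0.004]
contact_force: [-0.1, -1.5, -0.4]
opening: 0.172
```

send_rows(moves=[0, 0, 0, 0, 0, 0, 0, 0, 0, 0, 0, 0, 0, 0, 0, 0, 0, 0, 0, 0, -0.02, 0, 0, 0, 0, 0, -0.06, 0, 0, 0], claw=0.4)

```text
clock: 7.17
tool_pos: [0.5739, 0.0229, 0.1332]
eef_rot: [-0.153, 0.988, -0.002, -0.008]
contact_force: [1.5, -0.5, 0.3]
opening: 0.301
```

```bash
python3 -c "
from h import *
to([0.58,0.0235,0.12]); print(st()['moment'])
s=imaging.snapshot('wrist'); save(s['image'],'w2.png'); np.save('w2.npy',s,allow_pickle=True)
print(w2px(s,[.58,.0235,.06]))"
```

```text
t=7.17 pos=[0.5739 0.0229 0.1332] jaw=107.6 q7=1.16 open=0.301 F=[ 1.5 -0.5  0.3]
SHIFT [-0.0063 -0.0013  0.0131] TURN [-0.05 -0.97 -0.  ]
[ 0.05148818 -0.02797274  0.02545327]
[[270.46272806 238.25637337]]
```

View pics/w2.png

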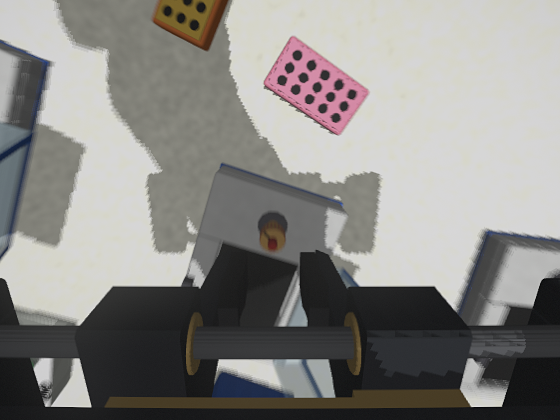

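```bash
cat >> h.py <<'E'
def nutinfo(s,c,half=22,name=None):
    uv=w2px(s,[c[0],c[1],.06])[0].astype(int)
    u0,v0=uv-half; u1,v1=uv+half
    vv,uu=np.mgrid[v0:v1,u0:u1]
    P=px2w(s,np.c_[uu.ravel(),vv.ravel()],depth=s['depth'][v0:v1,u0:u1].ravel())
    for lo,hi in [(.052,.064),(.0645,.077)]:
        q=P[(P[:,2]>lo)&(P[:,2]<hi)]
        if len(q): print(len(q),'med',np.round(np.median(q,0),4),'mid',np.round((q.min(0)+q.max(0))/2,4),'ext',np.round(np.ptp(q,0),4),'z95',np.percentile(q[:,2],90))
    if name: save(cv2.resize(s['image'][v0-5:v1+5,u0-5:u1+5],None,fx=8,fy=8,interpolation=cv2.INTER_NEAREST),name)
E
python3 -c "
from h import *
s=np.load('w2.npy',allow_pickle=True).item()
nutinfo(s,[.58,.0235],28,'c3.png')"
```

```text
488 med [0.5767 0.0235 0.0605] mid [0.5791 0.0246 0.058 ] ext [0.0168 0.0169 0.012 ] z95 0.061457544116553305
95 med [0.5785 0.0243 0.0697] mid [0.5791 0.0245 0.0679] ext [0.0058 0.0058 0.0067] z95 0.07073909271670266
```

View pics/c3.png

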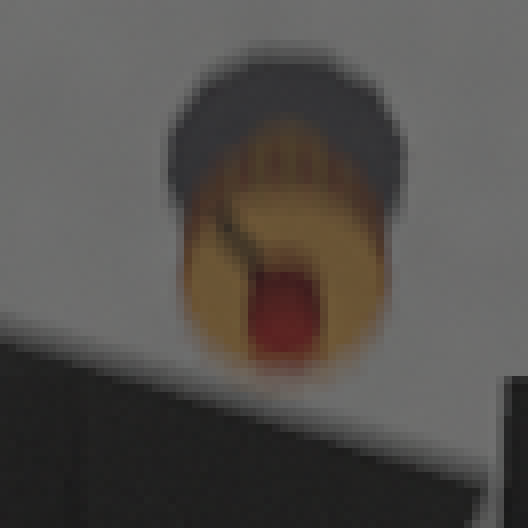

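send_rows(moves=[-0.005, 0.0, 0.0, 0, -1, 0, -0.005, 0, 0.0, 0, -1, 0, -0.005, 0, 0.01, 0, -1, 0, -0.005, 0, 0.022, 0, -1, 0, -0.005, 0, 0.033, 0, -1, 0], claw=1)

```text
clock: 7.63
tool_pos: [0.5825, 0.0255, 0.1068]
eef_rot: [-0.153, 0.988, -0.0, 0.006]
contact_force: [-0.7, -0.2, 0.2]
opening: 0.004
```

```bash
python3 -c "
from h import *
to([0.579,0.0242,0.089])"
```

```text
t=7.63 pos=[0.5825 0.0255 0.1068] jaw=107.6 q7=1.11 open=0.004 F=[-0.7 -0.2  0.2]
SHIFT [ 0.0039 -0.0001  0.0177] TURN [-0.15  0.69  0.  ]
```

send_rows(moves=[0.0035, 0, 0.006, 0, 0.6, 0, 0.0035, 0, 0.011, 0, 0.6, 0, 0.0035, 0, 0.014, 0, 0.6, 0, 0.0035, 0, 0.017, 0, 0.6, 0, 0.0035, 0, 0.019, 0, 0.6, 0])

```text
clock: 8.05
tool_pos: [0.5787, 0.0243, 0.0884]
eef_rot: [-0.153, 0.988, -0.002, 0.0]
contact_force: [-6.8, -1.9, 23.0]
opening: 0.006
```

```bash
python3 -c "
from h import *
to([0.579,0.0242,0.089])"
```

```text
t=8.05 pos=[0.5787 0.0243 0.0884] jaw=107.6 q7=1.10 open=0.006 F=[-6.8 -1.9 23. ]
SHIFT [-0.0003 -0.0002 -0.0006] TURN [-0.19  0.01  0.  ]
```

send_rows(moves=[0, 0, -0.02, 0, 0, 0, 0, 0, -0.05, 0, 0, 7, 0, 0, -0.08, 0, 0, 14, 0, 0, -0.11, 0, 0, 21, 0, 0, -0.11, 0, 0, 28], claw=0.2)

```text
clock: 8.47
tool_pos: [0.5824, 0.026, 0.2041]
eef_rot: [0.094, 0.996, 0.0, 0.006]
contact_force: [0.1, 0.4, -0.6]
opening: 0.358
```

```bash
python3 -c "
from h import *
to([0.539,-0.2158,0.2])
s=imaging.snapshot('wrist'); save(s['image'],'w3.png');nutinfo(s,[.579,.0242],20,'c4.png')"
```

```text
t=8.47 pos=[0.5824 0.026  0.2041] jaw=79.2 q7=0.83 open=0.358 F=[ 0.1  0.4 -0.6]
SHIFT [-0.0026 -0.2457  0.0037] TURN [ 0.12  0.72 -0.  ]
319 med [0.578  0.0252 0.0607] mid [0.5795 0.025  0.058 ] ext [0.0169 0.0169 0.012 ] z95 0.06168751156233222
8 med [0.5795 0.0256 0.0647] mid [0.5798 0.0249 0.0649] ext [0.0036 0.0052 0.0007] z95 0.06494623878979934
```

send_rows(moves=[0, -0.04, 0, 0, 0.3, 7, -0.001, -0.08, 0, 0, 0.7, 14, -0.001, -0.12, 0, 0, 0.7, 21, -0.002, -0.16, 0, 0, 0.7, 28, -0.002, -0.2, 0.003, 0, 0.7, 35])

```text
clock: 8.93
tool_pos: [0.5447, -0.1728, 0.1988]
eef_rot: [0.393, 0.92, 0.002, -0.001]
contact_force: [0.8, -0.5, -0.1]
opening: 0.402
```

send_rows(moves=[-0.01, -0.014, 0, 0, 0, 7, -0.02, -0.028, 0, 0, 0, 14, -0.027, -0.038, 0, 0, 0, 21, -0.027, -0.038, 0, 0, 0, 28, -0.027, -0.038, 0, 0, 0, 35])

```text
clock: 9.35
tool_pos: [0.5353, -0.2201, 0.1978]
eef_rot: [0.653, 0.757, 0.001, -0.001]
contact_force: [0.5, 0.5, -0.3]
opening: 0.4
```

send_rows(moves=[0, 0, 0, 0, 0, 7, 0, 0, 0, 0, 0, 14, 0, 0, 0, 0, 0, 21, 0, 0, 0, 0, 0, 28, 0, 0, 0, 0, 0, 35])

```text
clock: 9.77
tool_pos: [0.5352, -0.2201, 0.1971]
eef_rot: [0.851, 0.525, 0.0, -0.002]
contact_force: [0.9, 0.4, -0.3]
opening: 0.4
```

send_rows(moves=[0, 0, 0, 0, 0, 7, 0, 0, 0, 0, 0, 14, 0, 0, 0, 0, 0, 21, 0, 0, 0, 0, 0, 28, 0, 0, 0, 0, 0, 35])

```text
clock: 10.18
tool_pos: [0.5351, -0.2199, 0.1964]
eef_rot: [0.97, 0.243, -0.001, -0.002]
contact_force: [-0.2, 0.1, -0.3]
opening: 0.398
```

send_rows(moves=[0, 0, 0, 0, 0, 7, 0, 0, 0, 0, 0, 14, 0, 0, 0, 0, 0, 21, 0, 0, 0, 0, 0, 28, 0, 0, 0, 0, 0, 35])

```text
clock: 10.6
tool_pos: [0.535, -0.2198, 0.1956]
eef_rot: [0.998, -0.061, -0.002, -0.001]
contact_force: [-0.2, 1.4, 0.5]
opening: 0.4
```

```bash
python3 -c "
from h import *
to([0.539,-0.2158,0.2],-105)
s=imaging.snapshot('wrist'); save(s['image'],'w4.png');nutinfo(s,[.539,-.2158],20,'c5.png'); print(st()['q'])"
```

```text
t=10.60 pos=[ 0.535  -0.2198  0.1956] jaw=-97.0 q7=-0.97 open=0.400 F=[-0.2  1.4  0.5]
SHIFT [ 0.0035 -0.0045 -0.0044] TURN [-0.12  0.21  7.96]
280 med [ 0.5418 -0.216   0.0584] mid [ 0.5395 -0.2152  0.0579] ext [0.0173 0.017  0.0116] z95 0.05932341133570722
56 med [ 0.5404 -0.2153  0.07  ] mid [ 0.5398 -0.2151  0.068 ] ext [0.0054 0.0058 0.0065] z95 0.07059645498277776
[ 0.08789793  0.75478339  0.39204251  1.790646   -0.42816296  0.68566038
 -0.97758653]
```

View pics/w4.png

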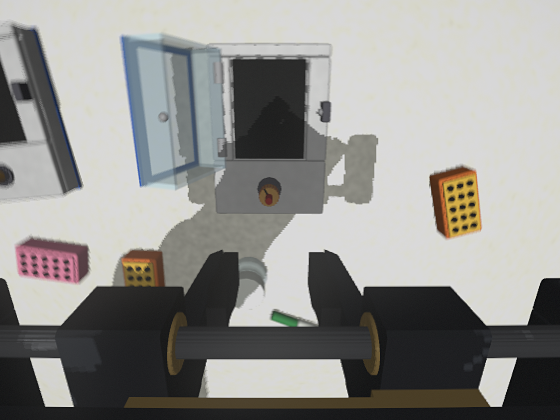

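View pics/c5.png

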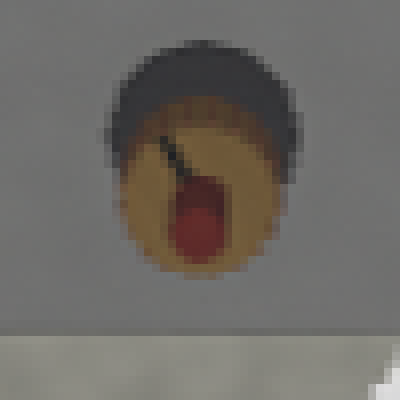

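send_rows(moves=[0.004, -0.005, 0.02, 0, 0, 7, 0.004, -0.005, 0.06, 0, 0, 8, 0.004, -0.005, 0.095, 0, 0, 8, 0.004, -0.005, 0.115, 0, 0, 8, 0.004, -0.005, 0.12, 0, 0, 8])

```text
clock: 11.07
tool_pos: [0.5369, -0.2133, 0.0714]
eef_rot: [0.991, -0.131, -0.005, -0.002]
contact_force: [0.2, 0.0, 0.3]
opening: 0.398
```

```bash
python3 -c "
from h import *
to([0.5395,-0.2153,0.0725])"
```

```text
t=11.07 pos=[ 0.5369 -0.2133  0.0714] jaw=-105.1 q7=-1.00 open=0.398 F=[0.2 0.  0.3]
SHIFT [ 0.003   0.0012 -0.0011] TURN [-0.17  0.64  0.  ]
```

send_rows(moves=[0.003, 0.001, -0.001, -0.2, 0.6, 0, 0.003, 0.001, -0.001, -0.2, 0.6, 0, 0.003, 0.001, -0.001, -0.2, 0.6, 0, 0.003, 0.001, -0.001, -0.2, 0.6, 0, 0.003, 0.001, -0.001, -0.2, 0.6, 0])

```text
clock: 11.48
tool_pos: [0.5403, -0.2155, 0.0737]
eef_rot: [0.991, -0.131, 0.001, 0.001]
contact_force: [-0.3, 0.6, 0.6]
opening: 0.398
```

```bash
python3 -c "
from h import *
to([0.5395,-0.2153,0.0725])"
```

```text
t=11.48 pos=[ 0.5403 -0.2155  0.0737] jaw=-105.0 q7=-1.00 open=0.398 F=[-0.3  0.6  0.6]
SHIFT [-0.0009  0.0001  0.0012] TURN [ 0.05 -0.1   0.  ]
```

Well centred; grip.

send_rows(moves=[-0.0005, 0, 0.001, 0, 0, 0, -0.0005, 0, 0.001, 0, 0, 0, -0.0005, 0, 0.001, 0, 0, 0, -0.0005, 0, 0.001, 0, 0, 0, -0.0005, 0, 0.001, 0, 0, 0], claw=1)

```text
clock: 11.9
tool_pos: [0.5398, -0.2164, 0.073]
eef_rot: [0.991, -0.131, 0.001, 0.001]
contact_force: [-1.5, -2.7, 1.8]
opening: 0.177
```

send_rows(moves=[0, 0, 0, 0, 0, -7, 0, 0, 0, 0, 0, -14, 0, 0, -0.0002, 0, 0, -21, 0, 0, -0.0003, 0, 0, -28, 0, 0, -0.0004, 0, 0, -35])

```text
clock: 12.32
tool_pos: [0.5398, -0.2154, 0.0734]
eef_rot: [0.984, 0.176, 0.001, 0.001]
contact_force: [-1.0, 1.6, 0.3]
opening: 0.172
```

send_rows(moves=[0, 0, 0, 0, 0, -7, 0, 0, 0, 0, 0, -14, 0, 0, -0.0002, 0, 0, -21, 0, 0, -0.0003, 0, 0, -28, 0, 0, -0.0003, 0, 0, -35])

```text
clock: 12.73
tool_pos: [0.5391, -0.2145, 0.0737]
eef_rot: [0.884, 0.467, -0.0, -0.0]
contact_force: [-1.6, 1.8, 3.0]
opening: 0.17
```

```bash
python3 -c "
from h import *
to([0.5395,-0.2153,0.0725]);print(st()['moment'])"
```

```text
t=12.73 pos=[ 0.5391 -0.2145  0.0737] jaw=-34.3 q7=-0.25 open=0.170 F=[-1.6  1.8  3. ]
SHIFT [-0.0005  0.0008  0.0012] TURN [-0.02  0.01  0.  ]
[ 0.18930727  0.49234352 -0.03371329]
```

send_rows(moves=[0, 0, 0, 0, 0, -7, 0, 0, 0, 0, 0, -14, 0, 0, -0.0002, 0, 0, -21, 0, 0, -0.0003, 0, 0, -28, 0, 0, -0.0003, 0, 0, -35])

```text
clock: 13.15
tool_pos: [0.5381, -0.2142, 0.0741]
eef_rot: [0.701, 0.713, -0.001, -0.001]
contact_force: [-1.7, 0.3, 3.6]
opening: 0.171
```

send_rows(moves=[0, 0, 0, 0, 0, -7, 0, 0, 0, 0, 0, -14, 0, 0, -0.0002, 0, 0, -21, 0, 0, -0.0003, 0, 0, -28, 0, 0, -0.0003, 0, 0, -35])

```text
clock: 13.57
tool_pos: [0.5371, -0.2145, 0.0744]
eef_rot: [0.451, 0.892, -0.001, -0.002]
contact_force: [-2.6, -0.7, 4.2]
opening: 0.17
```

send_rows(moves=[0, 0, 0, 0, 0, -7, 0, 0, 0, 0, 0, -14, 0, 0, -0.0002, 0, 0, -21, 0, 0, -0.0003, 0, 0, -28, 0, 0, -0.0003, 0, 0, -35])

```text
clock: 13.98
tool_pos: [0.5364, -0.2153, 0.0748]
eef_rot: [0.16, 0.987, -0.001, -0.003]
contact_force: [-0.9, -1.4, 3.2]
opening: 0.171
```

send_rows(moves=[0, 0, 0, 0, 0, -7, 0, 0, 0, 0, 0, -14, 0, 0, -0.0002, 0, 0, -21, 0, 0, -0.0003, 0, 0, -28, 0, 0, -0.0003, 0, 0, -35])

```text
clock: 14.4
tool_pos: [0.5363, -0.2165, 0.0753]
eef_rot: [-0.147, 0.989, -0.001, -0.004]
contact_force: [-0.6, -1.6, 2.3]
opening: 0.174
```

```bash
python3 -c "
from h import *
to([0.5395,-0.2153,0.0725]);print(st()['moment'])"
```

```text
t=14.40 pos=[ 0.5363 -0.2165  0.0753] jaw=106.9 q7=1.40 open=0.174 F=[-0.6 -1.6  2.3]
SHIFT [-0.0034  0.0002  0.0027] TURN [-0.06 -0.43 -0.  ]
[-0.33627095  0.01100555 -0.0051759 ]
```

send_rows(moves=[0, 0, 0, 0, 0, -7, 0, 0, 0, 0, 0, -14, 0, 0, 0, 0, 0, -21, 0, 0, 0, 0, 0, -21, 0, 0, 0, 0, 0, -21])

```text
clock: 14.82
tool_pos: [0.5362, -0.2174, 0.0752]
eef_rot: [-0.323, 0.946, -0.001, -0.004]
contact_force: [-0.6, -2.6, 0.7]
opening: 0.17
```

send_rows(moves=[0, 0, 0, 0, 0, 0, 0, 0, 0, 0, 0, 0, 0, 0, 0, 0, 0, 0, 0, 0, -0.02, 0, 0, 0, 0, 0, -0.06, 0, 0, 0], claw=0.4)

```text
clock: 15.23
tool_pos: [0.5337, -0.2163, 0.1321]
eef_rot: [-0.323, 0.946, 0.002, -0.008]
contact_force: [-0.1, -0.6, -0.3]
opening: 0.3
```

```bash
python3 -c "
from h import *
s=imaging.snapshot('wrist'); save(s['image'],'w5.png');nutinfo(s,[.5395,-.2155],28,'c6.png')
to([0.5393,-0.2153,0.105],128)"
```

```text
494 med [ 0.5367 -0.2169  0.0605] mid [ 0.539  -0.215   0.0578] ext [0.0169 0.0168 0.0116] z95 0.061588706328502
92 med [ 0.5386 -0.2155  0.07  ] mid [ 0.5388 -0.215   0.068 ] ext [0.0055 0.0053 0.0069] z95 0.07088380093822795
t=15.28 pos=[ 0.5391 -0.2162  0.1414] jaw=127.7 q7=1.78 open=0.301 F=[0.9 0.2 4.9]
SHIFT [-0.0009  0.0007  0.0364] TURN [-0.16 -0.22 -0.31]
```

View pics/c6.png

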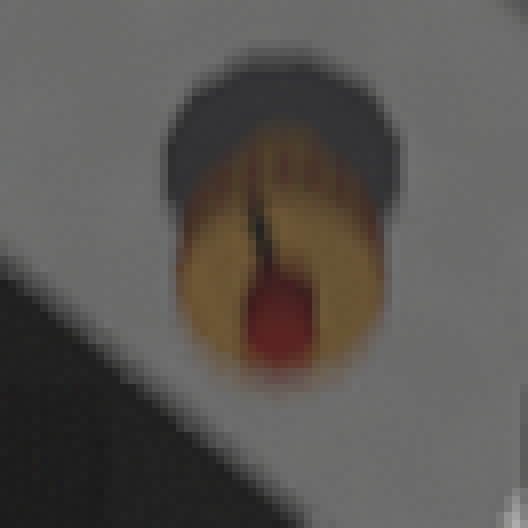

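send_rows(moves=[-0.0005, 0, 0, 0, 0, 0, -0.0005, 0, 0.005, 0, 0, 0, -0.0005, 0, 0.015, 0, 0, 0, -0.0005, 0, 0.025, 0, 0, 0, -0.0005, 0, 0.034, 0, 0, 0], claw=1)

```text
clock: 15.7
tool_pos: [0.538, -0.216, 0.1047]
eef_rot: [-0.323, 0.946, -0.001, -0.003]
contact_force: [-0.2, 0.2, 0.1]
opening: 0.004
```

```bash
python3 -c "
from h import *
to([0.539,-0.215,0.0885])"
```

```text
t=15.70 pos=[ 0.538  -0.216   0.1047] jaw=127.7 q7=1.73 open=0.004 F=[-0.2  0.2  0.1]
SHIFT [-0.0015  0.0002  0.0162] TURN [-0.01 -0.36 -0.  ]
```

send_rows(moves=[-0.0015, 0, 0.005, 0, 0, 0, -0.0015, 0, 0.01, 0, 0, 0, -0.0015, 0, 0.013, 0, 0, 0, -0.0015, 0, 0.016, 0, 0, 0, -0.0015, 0, 0.017, 0, 0, 0])

```text
clock: 16.12
tool_pos: [0.5386, -0.2148, 0.0886]
eef_rot: [-0.323, 0.946, -0.001, -0.004]
contact_force: [-5.5, 0.8, 17.7]
opening: 0.006
```

```bash
python3 -c "
from h import *
to([0.539,-0.215,0.0885])"
```

```text
t=16.12 pos=[ 0.5386 -0.2148  0.0886] jaw=127.7 q7=1.71 open=0.006 F=[-5.5  0.8 17.7]
SHIFT [-0.0002 -0.0004  0.0001] TURN [ 0.   -0.44  0.  ]
```

send_rows(moves=[0, 0, -0.02, 0, 0, 0, 0, 0, -0.05, 0, 0, 7, 0, 0, -0.09, 0, 0, 14, 0, 0, -0.13, 0, 0, 21, 0, 0, -0.14, 0, 0, 28], claw=-0.8)

```text
clock: 16.53
tool_pos: [0.5429, -0.2137, 0.2345]
eef_rot: [-0.082, 0.997, -0.003, 0.002]
contact_force: [0.2, 1.4, 0.9]
opening: 0.36
```

```bash
cat >> h.py <<'E'
def cass(s,zt=0.024):
    hsv=cv2.cvtColor(s['image'],cv2.COLOR_RGB2HSV)
    m=((hsv[...,0]>=5)&(hsv[...,0]<=32)&(hsv[...,1]>120)&(hsv[...,2]>70)).astype(np.uint8)
    m=cv2.morphologyEx(m,cv2.MORPH_CLOSE,np.ones((5,5)))
    n,l,stt,c=cv2.connectedComponentsWithStats(m)
    for i in range(1,n):
        if stt[i,4]<120: continue
        ys,xs=np.nonzero(l==i)
        P=px2w(s,np.c_[xs,ys],depth=s['depth'][ys,xs]); 
        t=P[np.abs(P[:,2]-zt)<0.005]
        if len(t)<60: continue
        rc=cv2.minAreaRect((t[:,:2]*1000).astype(np.float32))
        # pca
        q=t[:,:2]-t[:,:2].mean(0); w,v=np.linalg.eigh(q.T@q); a=np.degrees(np.arctan2(v[1,1],v[0,1]))
        print('cass px',c[i].round(),'n',len(t),'centre',np.round(rc[0],1),'size',np.round(rc[1],1),'ang',round(rc[2],1),'pca ang',round((a+90)%180-90,1),'z',np.median(t[:,2]).round(4),'mean',t[:,:2].mean(0).round(4))
E
python3 -c "
from h import *
s=imaging.snapshot('wrist'); save(s['image'],'w6.png');nutinfo(s,[.539,-.215],20)
s=imaging.snapshot('top'); save(s['image'],'t6.png'); cass(s)
to([0.498,-0.396,0.2],14)"
```

```text
262 med [ 0.5379 -0.2145  0.0606] mid [ 0.539  -0.2143  0.0581] ext [0.0166 0.0167 0.0119] z95 0.062149153340448564
6 med [ 0.5394 -0.2143  0.0646] mid [ 0.5391 -0.2145  0.0646] ext [0.0037 0.0036 0.0003] z95 0.06476353807910668
cass px [301. 266.] n 393 centre [446.2 -68.6] size [34.9 62. ] ang 81.8 pca ang -9.1 z 0.0244 mean [ 0.446  -0.0682]
t=16.63 pos=[ 0.5415 -0.2142  0.2316] jaw=99.7 q7=1.48 open=0.453 F=[ 0.1  0.2 -0.9]
SHIFT [ 0.0734 -0.1717  0.0328] TURN [-0.36  0.26 85.67]
```

View pics/t6.png

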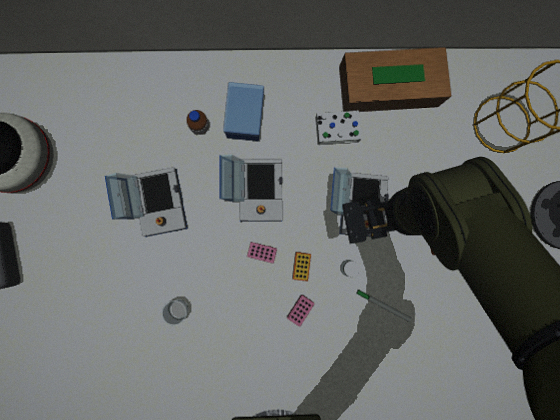

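send_rows(moves=[0.014, -0.034, 0.006, 0, 0, 7, 0.028, -0.068, 0.012, 0, 0, 14, 0.042, -0.103, 0.018, 0, 0, 21, 0.056, -0.137, 0.025, 0, 0, 28, 0.07, -0.17, 0.03, 0, 0, 35])

```text
clock: 17.05
tool_pos: [0.4991, -0.3954, 0.2001]
eef_rot: [0.22, 0.975, -0.003, -0.001]
contact_force: [1.0, -0.1, -0.1]
opening: 0.832
```

send_rows(moves=[0, 0, 0, 0, 0, 7, 0, 0, 0, 0, 0, 14, 0, 0, 0, 0, 0, 21, 0, 0, 0, 0, 0, 28, 0, 0, 0, 0, 0, 35])

```text
clock: 17.47
tool_pos: [0.4978, -0.3951, 0.1976]
eef_rot: [0.504, 0.864, -0.003, -0.002]
contact_force: [-0.1, -0.1, 0.3]
opening: 0.899
```

```bash
python3 -c "
from h import *
s=imaging.snapshot('wrist'); save(s['image'],'w7.png'); cass(s)
to([0.498,-0.396,0.2],14)"
```

```text
cass px [273. 185.] n 2106 centre [ 497.8 -395.4] size [62.8 36. ] ang 9.8 pca ang 9.9 z 0.0238 mean [ 0.497  -0.3937]
t=17.52 pos=[ 0.4982 -0.3949  0.1978] jaw=29.1 q7=0.80 open=0.900 F=[-0.5 -0.5  0.4]
SHIFT [-0.0009 -0.0007 -0.0022] TURN [-0.43  0.1  15.14]
```

View pics/w7.png

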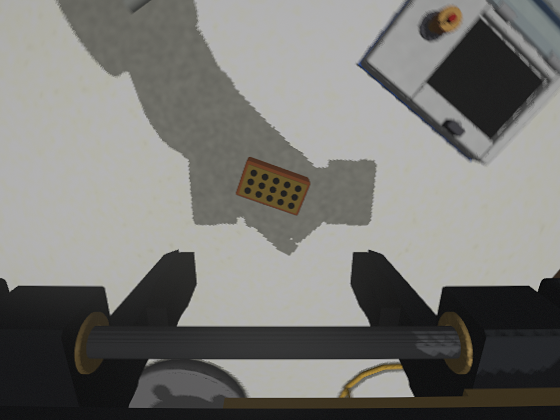

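send_rows(moves=[0, -0.0006, 0.02, 0, 0, 7, 0, -0.0006, 0.06, 0, 0, 14, 0, -0.0006, 0.1, 0, 0, 19.3, 0, -0.0006, 0.13, 0, 0, 19.3, 0, -0.0006, 0.14, 0, 0, 19.3])

```text
clock: 17.93
tool_pos: [0.493, -0.3933, 0.0516]
eef_rot: [0.642, 0.767, -0.005, -0.006]
contact_force: [-0.6, 0.4, -0.0]
opening: 0.899
```

```bash
python3 -c "
from h import *
to([0.4978,-0.3954,0.036],9.8)
s=imaging.snapshot('wrist'); save(s['image'],'w8.png')"
```

```text
t=17.93 pos=[ 0.493  -0.3933  0.0516] jaw=10.2 q7=0.48 open=0.899 F=[-0.6  0.4 -0. ]
SHIFT [-0.003   0.0046  0.0155] TURN [-0.87 -0.22  0.38]
```

View pics/w8.png

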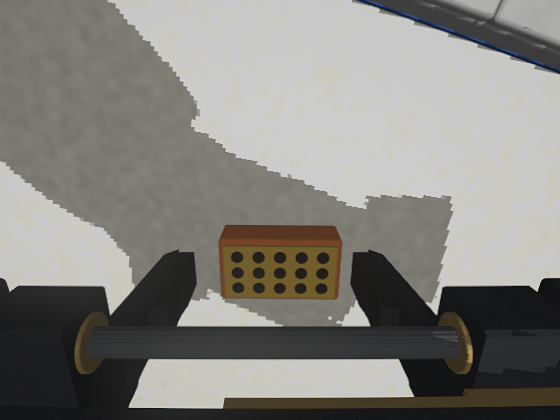

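send_rows(moves=[-0.003, 0.0045, 0.0, -0.8, -0.2, 0.4, -0.003, 0.0045, 0.004, -0.8, -0.2, 0.4, -0.003, 0.0045, 0.009, -0.8, -0.2, 0.4, -0.003, 0.0045, 0.013, -0.8, -0.2, 0.4, -0.003, 0.0045, 0.0145, -0.8, -0.2, 0.4])

```text
clock: 18.4
tool_pos: [0.4984, -0.396, 0.0379]
eef_rot: [0.644, 0.765, -0.0, 0.0]
contact_force: [-0.7, 0.5, -0.6]
opening: 0.898
```

send_rows(moves=[0, 0, 0, 0, 0, 0, 0, 0, 0, 0, 0, 0, 0, 0, 0, 0, 0, 0, 0, 0, 0, 0, 0, 0, 0, 0, 0, 0, 0, 0], claw=1, grip_force=20)

```text
clock: 18.82
tool_pos: [0.4985, -0.3962, 0.0384]
eef_rot: [0.644, 0.765, -0.0, 0.001]
contact_force: [-0.7, -0.2, 4.1]
opening: 0.721
```

```bash
python3 -c "
from h import *
to([0.4978,-0.3954,0.036],9.8)"
```

```text
t=18.82 pos=[ 0.4985 -0.3962  0.0384] jaw=9.8 q7=0.48 open=0.721 F=[-0.7 -0.2  4.1]
SHIFT [ 0.001  -0.0006  0.0024] TURN [ 0.03  0.08 -0.04]
```

send_rows(moves=[0, 0, -0.015, 0, 0, 0, 0, 0, -0.035, 0, 0, 0, 0, 0, -0.06, 0, 0, 0, 0, 0, -0.09, 0, 0, 0, 0, 0, -0.11, 0, 0, 0])

```text
clock: 19.23
tool_pos: [0.4992, -0.3964, 0.1518]
eef_rot: [0.644, 0.765, 0.0, 0.002]
contact_force: [-0.7, -0.3, -0.9]
opening: 0.723
```

```bash
python3 -c "
from h import *
to([0.608,-0.2235,0.15],-7)"
```

```text
t=19.23 pos=[ 0.4992 -0.3964  0.1518] jaw=9.8 q7=0.52 open=0.723 F=[-0.7 -0.3 -0.9]
SHIFT [0.152  0.1365 0.0017] TURN [ 0.18  0.16 16.76]
```

send_rows(moves=[0.026, 0.023, 0, 0, 0, 3, 0.052, 0.046, 0, 0, 0, 7, 0.078, 0.07, 0, 0, 0, 11, 0.104, 0.093, 0, 0, 0, 14, 0.13, 0.117, 0, 0, 0, 16.8])

```text
clock: 19.65
tool_pos: [0.5931, -0.2468, 0.1529]
eef_rot: [0.75, 0.661, 0.001, 0.002]
contact_force: [1.0, 0.6, -0.3]
opening: 0.724
```

send_rows(moves=[0.016, 0.024, 0, 0, 0, 0, 0.016, 0.024, 0, 0, 0, 0, 0.016, 0.024, 0, 0, 0, 0, 0.016, 0.024, 0, 0, 0, 0, 0.016, 0.024, 0, 0, 0, 0])

```text
clock: 20.07
tool_pos: [0.6176, -0.2358, 0.1533]
eef_rot: [0.751, 0.661, -0.0, 0.002]
contact_force: [-0.3, 0.4, -0.3]
opening: 0.724
```

```bash
python3 -c "
from h import *
s=imaging.snapshot('wrist'); save(s['image'],'w9.png')
to([0.608,-0.2235,0.063],-7)"
```

```text
t=20.12 pos=[ 0.6176 -0.2359  0.1532] jaw=-7.3 q7=0.04 open=0.727 F=[ 0.6 -1.  -0. ]
SHIFT [ 0.0114 -0.0114  0.0901] TURN [ 0.19  0.18 -0.33]
```

View pics/w9.png

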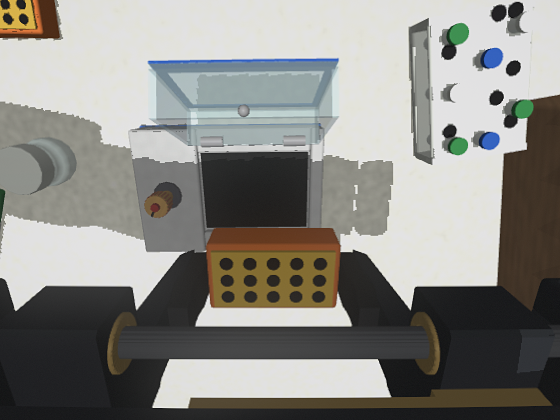

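```bash
cat >> h.py <<'E'
def ch(valve,yaw):
    a=np.radians(yaw); ex=np.array([np.cos(a),np.sin(a)]); ey=np.array([-np.sin(a),np.cos(a)])
    o=np.array(valve)+0.045*ex
    return lambda x,y,z=0: np.r_[o+ex*x/1000+ey*y/1000,z/1000]
def overlay(s,c,name):
    im=s['image'].copy()
    def poly(pts,col):
        p=w2px(s,np.array([c(*q) for q in pts])); cv2.polylines(im,[np.round(p*16).astype(np.int32).reshape(-1,1,2)],True,col,1,cv2.LINE_AA,4)
    poly([(-70,-50,32),(75,-50,32),(75,50,32),(-70,50,32)],(255,0,0))
    poly([(-20,-32,32),(65,-32,32),(65,32,32),(-20,32,32)],(0,255,0))
    poly([(-20,-32,24),(65,-32,24),(65,32,24),(-20,32,24)],(0,255,255))
    save(im,name)
E
python3 -c "
from h import *
s=imaging.snapshot('wrist'); overlay(s,ch([.539,-.2147],-7),'o1.png'); print(ch([.539,-.2147],-7)(22.5,0))"
```

```text
[ 0.60599687 -0.22292618  0.        ]
```

View pics/o1.png

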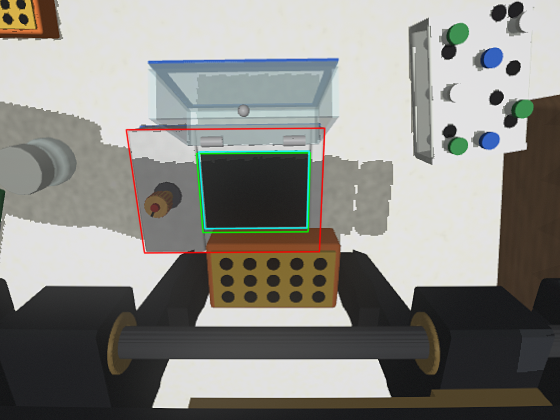

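send_rows(moves=[0.0115, -0.0115, 0, 0, 0, 0, 0.0115, -0.0115, 0.005, 0, 0, 0, 0.0115, -0.0115, 0.025, 0, 0, 0, 0.0115, -0.0115, 0.05, 0, 0, 0, 0.0115, -0.0115, 0.067, 0, 0, 0])

```text
clock: 20.58
tool_pos: [0.6072, -0.2238, 0.0844]
eef_rot: [0.751, 0.66, -0.0, 0.002]
contact_force: [-1.5, 0.2, -0.6]
opening: 0.72
```

```bash
python3 -c "
from h import *
to([0.608,-0.2235,0.063],-7)"
```

```text
t=20.58 pos=[ 0.6072 -0.2238  0.0844] jaw=-7.4 q7=0.01 open=0.720 F=[-1.5  0.2 -0.6]
SHIFT [0.0005 0.0007 0.0214] TURN [ 0.13  0.17 -0.37]
```

send_rows(moves=[0, 0, 0.006, 0, 0, 0, 0, 0, 0.012, 0, 0, 0, 0, 0, 0.017, 0, 0, 0, 0, 0, 0.02, 0, 0, 0, 0, 0, 0.021, 0, 0, 0])

```text
clock: 21.0
tool_pos: [0.6076, -0.2241, 0.0636]
eef_rot: [0.751, 0.66, -0.0, 0.002]
contact_force: [-0.1, 0.1, 0.7]
opening: 0.722
```

```bash
python3 -c "
from h import *
to([0.608,-0.2235,0.063],-7)"
```

```text
t=21.00 pos=[ 0.6076 -0.2241  0.0636] jaw=-7.4 q7=0.01 open=0.722 F=[-0.1  0.1  0.7]
SHIFT [0.0006 0.0004 0.0006] TURN [ 0.17  0.17 -0.37]
```

send_rows(moves=[0, 0, 0.001, 0, 0, 0, 0, 0, 0.001, 0, 0, 0, 0, 0, 0.001, 0, 0, 0, 0, 0, 0.001, 0, 0, 0, 0, 0, 0.001, 0, 0, 0], claw=-0.66)

```text
clock: 21.42
tool_pos: [0.6078, -0.2241, 0.063]
eef_rot: [0.751, 0.66, 0.0, 0.002]
contact_force: [0.6, 0.5, -0.6]
opening: 0.829
```

send_rows(moves=[0, 0, -0.01, 0, 0, 0, 0, 0, -0.025, 0, 0, 0, 0, 0, -0.05, 0, 0, 0, 0, 0, -0.08, 0, 0, 0, 0, 0, -0.1, 0, 0, 0])

```text
clock: 21.83
tool_pos: [0.6084, -0.224, 0.1662]
eef_rot: [0.751, 0.66, 0.001, 0.004]
contact_force: [0.1, 0.2, -0.1]
opening: 0.832
```

```bash
python3 -c "
from h import *
to([0.608,-0.2235,0.16],-7)
s=imaging.snapshot('wrist'); overlay(s,ch([.539,-.2147],-7),'o2.png'); cass(s,.048)"
```

```text
t=21.83 pos=[ 0.6084 -0.224   0.1662] jaw=-7.4 q7=0.03 open=0.832 F=[ 0.1  0.2 -0.1]
SHIFT [ 0.0005 -0.0005  0.0062] TURN [ 0.38  0.21 -0.38]
cass px [271. 203.] n 2952 centre [ 609.4 -223.2] size [35.9 64.1] ang 82.7 pca ang -7.1 z 0.0478 mean [ 0.6097 -0.2215]
```

View pics/o2.png

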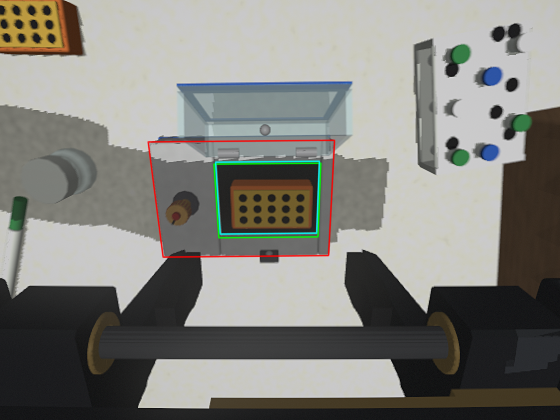

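```bash
python3 -c "
from h import *
c=ch([.539,-.2147],-7)
for q in [(22.5,118,166),(22.5,118,108),(22.5,50,108),(22.5,-32,95)]: print(c(*q)); to(c(*q),-7)"
```

```text
[ 0.62037745 -0.10580573  0.166     ]
t=21.88 pos=[ 0.6105 -0.2247  0.1699] jaw=-7.4 q7=0.03 open=0.828 F=[-0.   0.9  1.7]
SHIFT [ 0.1192 -0.0055  0.0033] TURN [ 0.74  0.27 -0.4 ]
[ 0.62037745 -0.10580573  0.108     ]
t=21.88 pos=[ 0.6105 -0.2247  0.1699] jaw=-7.4 q7=0.03 open=0.828 F=[-0.   0.9  1.7]
SHIFT [ 0.1195 -0.0063  0.0613] TURN [ 0.74  0.27 -0.4 ]
[ 0.61209033 -0.17329887  0.108     ]
t=21.88 pos=[ 0.6105 -0.2247  0.1699] jaw=-7.4 q7=0.03 open=0.828 F=[-0.   0.9  1.7]
SHIFT [ 0.0515 -0.0058  0.0616] TURN [ 0.74  0.27 -0.4 ]
[ 0.60209705 -0.25468766  0.095     ]
t=21.88 pos=[ 0.6105 -0.2247  0.1699] jaw=-7.4 q7=0.03 open=0.828 F=[-0.   0.9  1.7]
SHIFT [-0.0305 -0.0054  0.075 ] TURN [ 0.74  0.27 -0.4 ]
```

send_rows(moves=[0.02, -0.005, 0, 0.5, 0, 0, 0.06, -0.005, 0, 0.5, 0, 0, 0.1, -0.005, 0, 0.5, 0, 0, 0.12, -0.005, 0, 0.5, 0, 0, 0.12, -0.005, 0.02, 0.5, 0, 0], claw=1)

```text
clock: 22.3
tool_pos: [0.6252, -0.0965, 0.1533]
eef_rot: [0.748, 0.664, 0.005, 0.004]
contact_force: [0.6, -0.1, 0.5]
opening: 0.478
```

```bash
python3 -c "
from h import *
c=ch([.539,-.2147],-7)
to(c(22.5,118,106),-7)"
```

```text
t=22.30 pos=[ 0.6252 -0.0965  0.1533] jaw=-6.9 q7=-0.15 open=0.478 F=[ 0.6 -0.1  0.5]
SHIFT [-0.0099 -0.0043  0.0472] TURN [ 0.72 -0.11  0.14]
```

send_rows(moves=[-0.005, -0.004, 0.0, 0.7, 0, 0, -0.005, -0.004, 0.015, 0.7, 0, 0, -0.007, -0.004, 0.03, 0.7, 0, 0, -0.007, -0.004, 0.042, 0.7, 0, 0, -0.007, -0.004, 0.047, 0.7, 0, 0])

```text
clock: 22.72
tool_pos: [0.6199, -0.1043, 0.1052]
eef_rot: [0.749, 0.663, -0.0, -0.001]
contact_force: [-0.2, -0.9, 0.0]
opening: 0.099
```

```bash
python3 -c "
from h import *
c=ch([.539,-.2147],-7)
to(c(22.5,50,106),-7)"
```

```text
t=22.72 pos=[ 0.6199 -0.1043  0.1052] jaw=-7.0 q7=-0.15 open=0.099 F=[-0.2 -0.9  0. ]
SHIFT [-0.0695  0.0006 -0.0008] TURN [-0.12 -0.06  0.05]
```

send_rows(moves=[-0.01, 0, 0, 0, 0, 0, -0.02, 0, 0, 0, 0, 0, -0.03, 0, 0, 0, 0, 0, -0.038, 0, 0, 0, 0, 0, -0.046, 0, 0, 0, 0, 0])

```text
clock: 23.13
tool_pos: [0.6148, -0.1513, 0.1061]
eef_rot: [0.749, 0.663, 0.0, -0.0]
contact_force: [-0.1, 2.5, 1.7]
opening: 0.009
```

send_rows(moves=[-0.006, 0, 0, 0, 0, 0, -0.012, 0, 0, 0, 0, 0, -0.018, 0, 0, 0, 0, 0, -0.024, 0, 0, 0, 0, 0, -0.03, 0, 0, 0, 0, 0])

```text
clock: 23.55
tool_pos: [0.6115, -0.1821, 0.1065]
eef_rot: [0.749, 0.663, 0.001, 0.0]
contact_force: [1.0, 0.3, 2.3]
opening: 0.005
```

```bash
python3 -c "
from h import *
c=ch([.539,-.2147],-7)
to(c(22.5,40,106),-7)
s=imaging.snapshot('wrist'); save(s['image'],'w10.png')
s=imaging.snapshot('scene'); save(cv2.resize(s['image'][180:330,150:400],None,fx=3,fy=3),'s10.png')"
```

```text
t=23.55 pos=[ 0.6115 -0.1821  0.1065] jaw=-7.0 q7=-0.04 open=0.005 F=[1.  0.3 2.3]
SHIFT [-0.0012 -0.0005  0.0005] TURN [ 0.05 -0.03 -0.01]
```

View pics/w10.png

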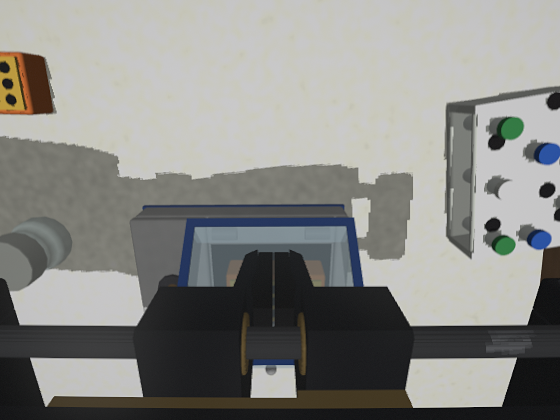

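View pics/s10.png

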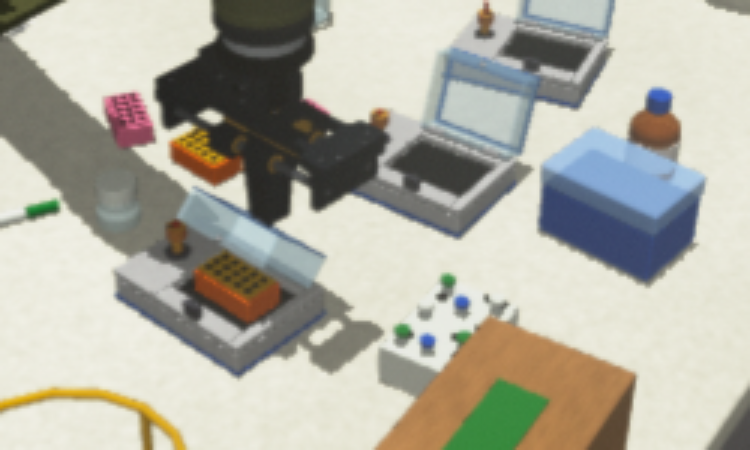

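send_rows(moves=[-0.01, 0, 0, 0, 0, 0, -0.02, 0, 0, 0, 0, 0, -0.03, 0, 0, 0, 0, 0, -0.038, 0, 0, 0, 0, 0, -0.046, 0, 0, 0, 0, 0])

```text
clock: 24.07
tool_pos: [0.604, -0.2313, 0.1056]
eef_rot: [0.75, 0.661, -0.001, 0.0]
contact_force: [0.1, 0.1, -0.5]
opening: 0.005
```

```bash
python3 -c "
from h import *
c=ch([.539,-.2147],-7)
to(c(22.5,-30,106),-7)
s=imaging.snapshot('scene'); save(cv2.resize(s['image'][180:330,150:400],None,fx=3,fy=3),'s11.png')"
```

```text
t=24.07 pos=[ 0.604  -0.2313  0.1056] jaw=-7.2 q7=0.02 open=0.005 F=[ 0.1  0.1 -0.5]
SHIFT [-0.0215  0.0011 -0.0003] TURN [-0.09  0.11 -0.21]
```

View pics/s11.png

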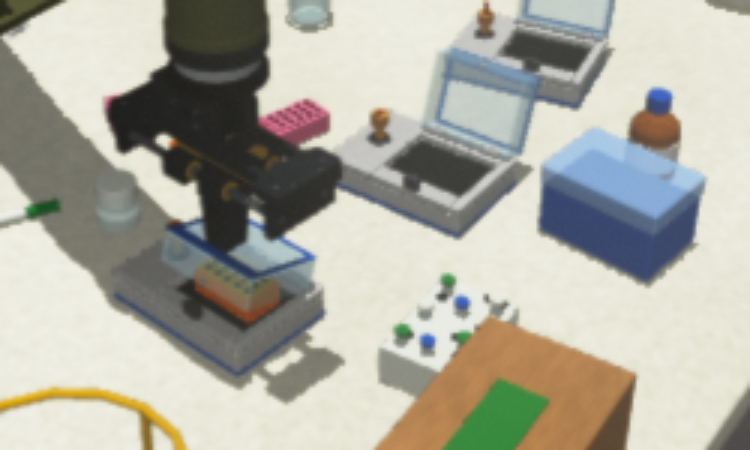

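send_rows(moves=[-0.011, 0.001, 0, 0, 0, 0, -0.0215, 0.001, 0, 0, 0, 0, -0.0215, 0.001, 0.004, 0, 0, 0, -0.0215, 0.001, 0.008, 0, 0, 0, -0.0215, 0.001, 0.012, 0, 0, 0])

```text
clock: 24.53
tool_pos: [0.6018, -0.2545, 0.0932]
eef_rot: [0.751, 0.661, -0.002, 0.0]
contact_force: [-0.4, -0.7, 2.6]
opening: 0.004
```

```bash
python3 -c "
from h import *
c=ch([.539,-.2147],-7)
to(c(22.5,-30,87),-7)"
```

```text
t=24.53 pos=[ 0.6018 -0.2545  0.0932] jaw=-7.3 q7=0.05 open=0.004 F=[-0.4 -0.7  2.6]
SHIFT [0.0019 0.0004 0.0062] TURN [-0.09  0.17 -0.32]
```

send_rows(moves=[0.001, 0, 0.002, 0, 0, 0, 0.001, 0, 0.004, 0, 0, 0, 0.001, 0, 0.006, 0, 0, 0, 0.001, 0, 0.0075, 0, 0, 0, 0.001, 0, 0.0075, 0, 0, 0])

```text
clock: 24.95
tool_pos: [0.6021, -0.2523, 0.0874]
eef_rot: [0.75, 0.661, -0.001, 0.0]
contact_force: [-3.4, 0.3, 12.9]
opening: 0.009
```

```bash
python3 -c "
from h import *
c=ch([.539,-.2147],-7)
to(c(22.5,-30,87),-7)"
```

```text
t=24.95 pos=[ 0.6021 -0.2523  0.0874] jaw=-7.3 q7=0.05 open=0.009 F=[-3.4  0.3 12.9]
SHIFT [-0.0004  0.0003  0.0004] TURN [-0.1   0.13 -0.26]
```

send_rows(moves=[0, 0, -0.02, 0, 0, 0, 0, 0, -0.05, 0, 0, 0, 0, 0, -0.08, 0, 0, 0, 0, 0, -0.1, 0, 0, 0, 0, 0, -0.11, 0, 0, 0])

```text
clock: 25.37
tool_pos: [0.6039, -0.2515, 0.2003]
eef_rot: [0.75, 0.661, 0.0, 0.002]
contact_force: [0.5, 0.6, 0.1]
opening: 0.01
```

```bash
python3 -c "
from h import *
to([.446,-.0685,.2],-9)
s=imaging.snapshot('scene'); save(cv2.resize(s['image'][180:330,150:400],None,fx=3,fy=3),'s12.png')
s=imaging.snapshot('wrist'); save(s['image'],'w12.png')
c=ch([.539,-.2147],-7)
vv,uu=np.mgrid[0:420,0:560]
P=px2w(s,np.c_[uu.ravel(),vv.ravel()],depth=s['depth'].ravel())
o=c(0,0); a=np.radians(-7); d=P[:,:2]-o[:2]; x=d@[np.cos(a),np.sin(a)]; y=d@[-np.sin(a),np.cos(a)]
for yy in range(-36,40,9):
    m=(abs(y-yy/1000)<.003)&(abs(x-.0225)<.04)&(P[:,2]>.03); print(yy,m.sum(),np.percentile(P[m,2],[10,50,90]).round(4) if m.sum() else '')
"
```

```text
t=25.37 pos=[ 0.6039 -0.2515  0.2003] jaw=-7.2 q7=0.07 open=0.010 F=[0.5 0.6 0.1]
SHIFT [ 0.1618 -0.1796 -0.0006] TURN [0.15 0.13 1.8 ]
-36 632 [0.0625 0.0634 0.2358]
-27 1128 [0.062  0.0637 0.2384]
-18 4475 [0.0624 0.1997 0.2205]
-9 8465 [0.2573 0.2645 0.2679]
0 7489 [0.2483 0.2633 0.2643]
9 6886 [0.0633 0.2554 0.2624]
18 769 [0.0612 0.0621 0.063 ]
27 777 [0.0613 0.0621 0.063 ]
36 1011 [0.0404 0.0627 0.0639]
```

View pics/s12.png

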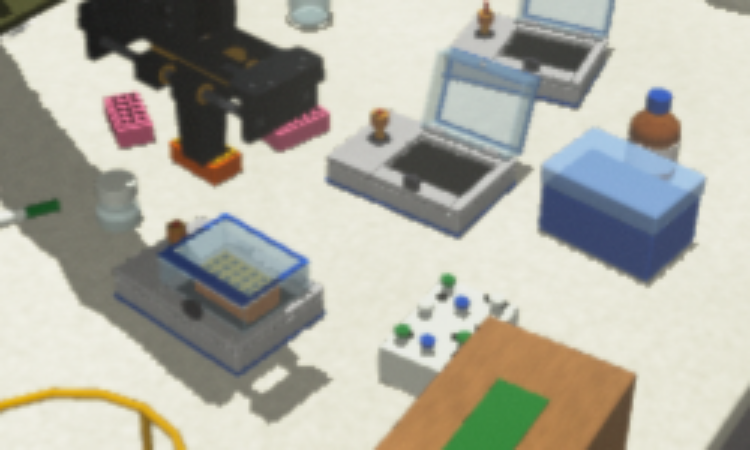

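View pics/w12.png

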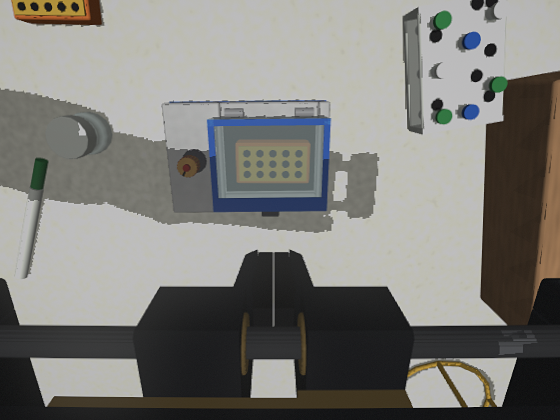

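send_rows(moves=[0.027, -0.03, 0, 0, 0, 0.5, 0.054, -0.06, 0, 0, 0, 1, 0.081, -0.09, 0, 0, 0, 1.8, 0.108, -0.12, 0, 0, 0, 1.8, 0.13, -0.145, 0, 0, 0, 1.8], claw=-0.8)

```text
clock: 25.88
tool_pos: [0.4723, -0.102, 0.1968]
eef_rot: [0.76, 0.65, -0.002, -0.001]
contact_force: [0.2, 0.4, 0.0]
opening: 0.361
```

send_rows(moves=[0.01, -0.01, 0, 0, 0, 0, 0.02, -0.02, 0, 0, 0, 0, 0.029, -0.028, 0, 0, 0, 0, 0.029, -0.028, 0, 0, 0, 0, 0.029, -0.028, 0, 0, 0, 0])

```text
clock: 26.3
tool_pos: [0.4491, -0.0687, 0.1962]
eef_rot: [0.76, 0.65, -0.002, -0.001]
contact_force: [1.1, -0.6, 0.3]
opening: 0.735
```

```bash
python3 -c "
from h import *
s=imaging.snapshot('wrist'); save(s['image'],'w13.png'); cass(s)
to([.446,-.0685,.036],-9)"
```

```text
cass px [270. 186.] n 2110 centre [445.8 -67.7] size [36.1 62.7] ang 81.3 pca ang -8.2 z 0.0238 mean [ 0.4468 -0.0662]
t=26.35 pos=[ 0.4496 -0.0694  0.1964] jaw=-9.0 q7=-0.24 open=0.783 F=[ 0.9 -0.  -0.6]
SHIFT [ 0.0006 -0.0032  0.1604] TURN [-0.2   0.1   0.04]
```

View pics/w13.png

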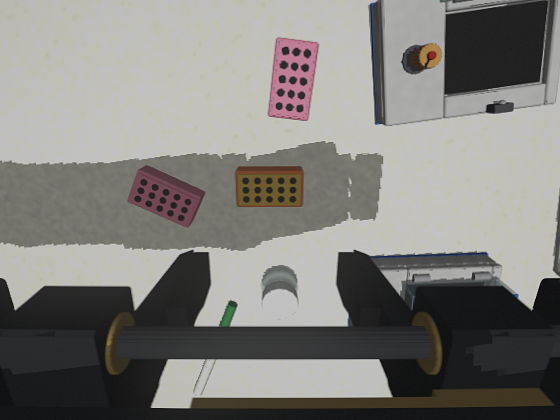

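send_rows(moves=[0.0014, -0.0033, 0.01, 0, 0, -0.5, 0.0014, -0.0033, 0.045, 0, 0, -0.5, 0.0014, -0.0033, 0.085, 0, 0, -0.5, 0.0014, -0.0033, 0.12, 0, 0, -0.5, 0.0014, -0.0033, 0.135, 0, 0, -0.5], claw=-0.72)

```text
clock: 26.77
tool_pos: [0.4458, -0.0686, 0.0576]
eef_rot: [0.758, 0.653, -0.003, -0.002]
contact_force: [-0.9, -0.4, -0.3]
opening: 0.86
```

```bash
python3 -c "
from h import *
s=imaging.snapshot('wrist'); save(s['image'],'w14.png'); cass(s)
to([.4458,-.0677,.036],-8.5)"
```

```text
cass px [271. 248.] n 5452 centre [445.8 -66.5] size [34.1 62.8] ang 81.4 pca ang -8.3 z 0.0238 mean [ 0.4462 -0.0644]
t=26.82 pos=[ 0.4452 -0.0684  0.0567] jaw=-8.5 q7=-0.28 open=0.861 F=[-0.3  0.4 -1.7]
SHIFT [0.0008 0.0006 0.0206] TURN [-0.49  0.15 -0.01]
```

View pics/w14.png

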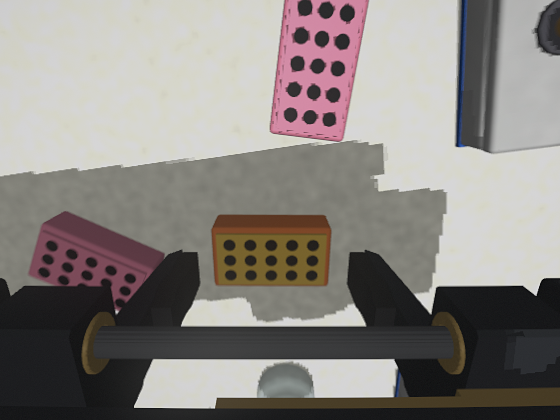

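send_rows(moves=[0.0015, 0.0005, 0.005, -0.4, 0, 0, 0.0015, 0.0005, 0.01, -0.4, 0, 0, 0.0015, 0.0005, 0.015, -0.4, 0, 0, 0.0015, 0.0005, 0.019, -0.4, 0, 0, 0.0015, 0.0005, 0.0195, -0.4, 0, 0])

```text
clock: 27.23
tool_pos: [0.449, -0.0694, 0.0426]
eef_rot: [0.758, 0.652, -0.004, 0.0]
contact_force: [-0.0, 0.6, 0.4]
opening: 0.857
```

send_rows(moves=[0, 0, 0, 0, 0, 0, 0, 0, 0, 0, 0, 0, 0, 0, 0, 0, 0, 0, 0, 0, 0, 0, 0, 0, 0, 0, 0, 0, 0, 0], claw=1, grip_force=20)

```text
clock: 27.65
tool_pos: [0.4495, -0.0698, 0.0429]
eef_rot: [0.758, 0.652, -0.004, 0.001]
contact_force: [0.2, -1.0, 0.9]
opening: 0.721
```

```bash
python3 -c "
from h import *
to([.4458,-.0677,.036],-8.5)"
```

```text
t=27.65 pos=[ 0.4495 -0.0698  0.0429] jaw=-8.7 q7=-1.12 open=0.721 F=[ 0.2 -1.   0.9]
SHIFT [ 0.0016 -0.004   0.0069] TURN [-0.2   0.36 -0.15]
```

send_rows(moves=[0, 0, 0, 0, 0, 0, 0, 0, 0, 0, 0, 0, 0.001, -0.003, 0.002, 0, 0, 0, 0.001, -0.003, 0.005, 0, 0, 0, 0.001, -0.003, 0.0065, 0, 0, 0], claw=-0.72)

```text
clock: 28.07
tool_pos: [0.4466, -0.0682, 0.0365]
eef_rot: [0.758, 0.652, -0.003, 0.001]
contact_force: [-0.5, 0.3, -0.1]
opening: 0.863
```

```bash
python3 -c "
from h import *
to([.4458,-.0677,.036],-8.5);print(st()['q'].round(2))
s=imaging.snapshot('wrist'); save(s['image'],'w15.png'); cass(s)"
```

```text
t=28.07 pos=[ 0.4466 -0.0682  0.0365] jaw=-8.6 q7=-1.66 open=0.863 F=[-0.5  0.3 -0.1]
SHIFT [ 0.0004 -0.0008  0.0005] TURN [-0.2   0.35 -0.14]
[ 0.08  0.93 -0.05  2.21  1.56  0.04 -1.66]
cass px [279. 268.] n 6839 centre [450.7 -67.8] size [35.6 63.4] ang 81.2 pca ang -8.7 z 0.0238 mean [ 0.4513 -0.0652]
```

View pics/w15.png

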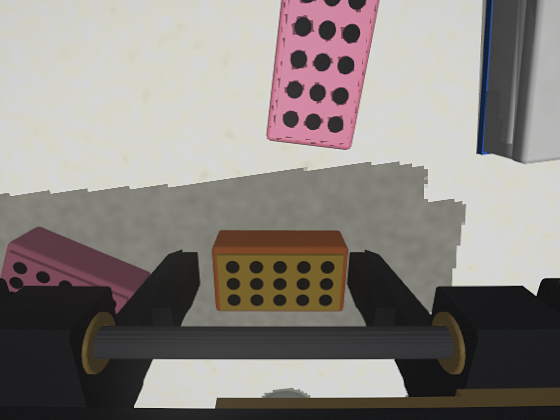

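send_rows(moves=[0, 0.003, 0, 0, 0, 0, 0, 0.003, 0, 0, 0, 0, 0, 0.003, 0, 0, 0, 0, 0, 0.003, 0, 0, 0, 0, 0, 0.003, 0, 0, 0, 0], claw=1)

```text
clock: 28.53
tool_pos: [0.4492, -0.0685, 0.036]
eef_rot: [0.758, 0.652, -0.004, 0.0]
contact_force: [0.2, -0.1, -0.2]
opening: 0.721
```

send_rows(moves=[0, 0, -0.01, 0, 0, 0, 0, 0, -0.03, 0, 0, 0, 0, 0, -0.055, 0, 0, 0, 0, 0, -0.08, 0, 0, 0, 0, 0, -0.1, 0, 0, 0])

```text
clock: 28.95
tool_pos: [0.4494, -0.0683, 0.1376]
eef_rot: [0.758, 0.652, -0.004, 0.0]
contact_force: [0.7, -0.7, -1.0]
opening: 0.721
```

```bash
python3 -c "
from h import *
print(ch([.579,.0245],-1.5)(24.5,0))
to(ch([.579,.0245],-1.5)(24.5,0,150),-1.5);print(st()['q'].round(2))
s=imaging.snapshot('wrist'); save(s['image'],'w16.png'); cass(s)"
```

```text
[0.64847618 0.0226807  0.        ]
t=28.95 pos=[ 0.4494 -0.0683  0.1376] jaw=-8.6 q7=-1.03 open=0.721 F=[ 0.7 -0.7 -1. ]
SHIFT [ 0.1197  0.1831 -0.0139] TURN [-0.25  0.33 -7.13]
[ 0.38  0.76 -0.53  2.16  0.9   0.47 -1.03]
```

View pics/w16.png

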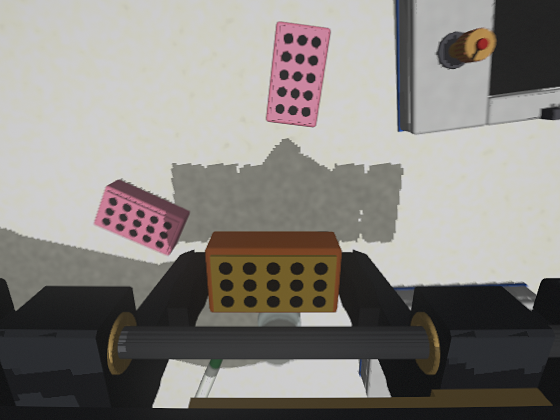

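send_rows(moves=[0.02, 0.031, -0.005, 0, 0, -2, 0.04, 0.062, -0.01, 0, 0, -4, 0.06, 0.093, -0.014, 0, 0, -6, 0.08, 0.123, -0.014, 0, 0, -7, 0.1, 0.154, -0.014, 0, 0, -7])

```text
clock: 29.42
tool_pos: [0.6192, 0.0074, 0.1534]
eef_rot: [0.717, 0.697, -0.003, 0.003]
contact_force: [0.1, 0.3, -0.8]
opening: 0.724
```

```bash
python3 -c "
from h import *
to(ch([.579,.0245],-1.5)(24.5,0,150),-1.5);print(st()['q'].round(2))
s=imaging.snapshot('wrist'); overlay(s,ch([.579,.0245],-1.5),'o3.png')"
```

```text
t=29.42 pos=[0.6192 0.0074 0.1534] jaw=-1.6 q7=-0.75 open=0.724 F=[ 0.1  0.3 -0.8]
SHIFT [0.0162 0.0288 0.0032] TURN [ 0.01  0.41 -0.15]
[ 0.27  0.9  -0.68  1.66  0.73  0.85 -0.75]
```

View pics/o3.png

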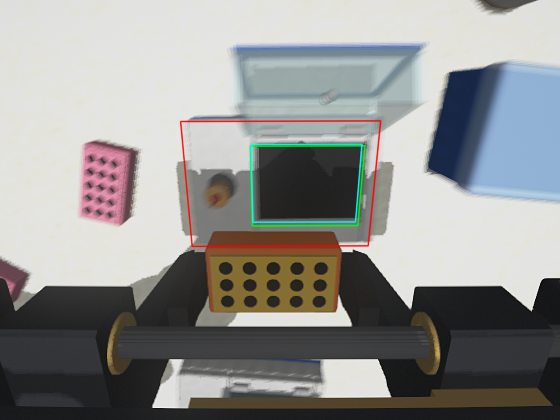

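send_rows(moves=[0.008, 0.014, 0, 0, 0.3, 0, 0.016, 0.027, 0, 0, 0.3, 0, 0.016, 0.027, 0, 0, 0.3, 0, 0.016, 0.027, 0, 0, 0.3, 0, 0.016, 0.027, 0, 0, 0.3, 0])

```text
clock: 29.88
tool_pos: [0.6528, 0.0267, 0.1537]
eef_rot: [0.717, 0.697, 0.004, 0.002]
contact_force: [-0.4, -0.7, -1.0]
opening: 0.724
```

```bash
python3 -c "
from h import *
to(ch([.579,.0245],-1.5)(24.5,0,60),-1.5);print(st()['q'].round(2))
s=imaging.snapshot('wrist'); overlay(s,ch([.579,.0245],-1.5),'o4.png')"
```

```text
t=29.88 pos=[0.6528 0.0267 0.1537] jaw=-1.6 q7=-0.73 open=0.724 F=[-0.4 -0.7 -1. ]
SHIFT [-0.0045 -0.005   0.0936] TURN [ 0.48 -0.19 -0.12]
[ 0.24  0.94 -0.69  1.56  0.71  0.9  -0.73]
```

View pics/o4.png

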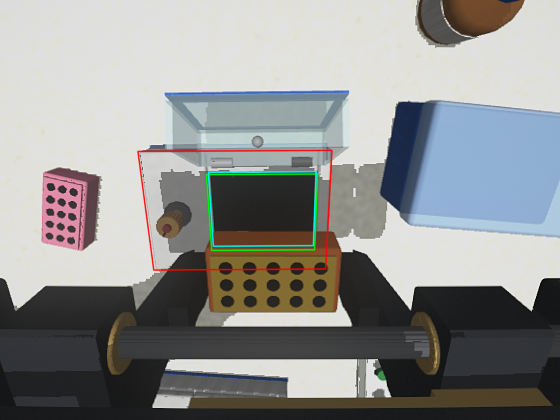

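send_rows(moves=[-0.0045, -0.005, 0, 0.4, 0, 0, -0.0045, -0.005, 0.015, 0.4, 0, 0, -0.0045, -0.005, 0.04, 0.4, 0, 0, -0.0045, -0.005, 0.06, 0.4, 0, 0, -0.0045, -0.005, 0.072, 0.4, 0, 0])

```text
clock: 30.35
tool_pos: [0.6463, 0.0209, 0.0786]
eef_rot: [0.717, 0.697, -0.0, -0.002]
contact_force: [-0.7, 0.1, -1.2]
opening: 0.724
```

```bash
python3 -c "
from h import *
to(ch([.579,.0245],-1.5)(24.5,0,60),-1.5)"
```

```text
t=30.35 pos=[0.6463 0.0209 0.0786] jaw=-1.7 q7=-0.79 open=0.724 F=[-0.7  0.1 -1.2]
SHIFT [0.0018 0.0022 0.0186] TURN [-0.15 -0.1  -0.15]
```

send_rows(moves=[0.0015, 0.002, 0.004, 0, 0, 0, 0.0015, 0.002, 0.009, 0, 0, 0, 0.0015, 0.002, 0.014, 0, 0, 0, 0.0015, 0.002, 0.017, 0, 0, 0, 0.0015, 0.002, 0.0182, 0, 0, 0])

```text
clock: 30.77
tool_pos: [0.6486, 0.0225, 0.0606]
eef_rot: [0.717, 0.697, -0.0, -0.001]
contact_force: [-0.6, 0.7, -0.2]
opening: 0.727
```

```bash
python3 -c "
from h import *
to(ch([.579,.0245],-1.5)(24.5,0,60),-1.5)"
```

```text
t=30.77 pos=[0.6486 0.0225 0.0606] jaw=-1.7 q7=-0.80 open=0.727 F=[-0.6  0.7 -0.2]
SHIFT [ 0.0002 -0.0001  0.0006] TURN [-0.11 -0.1  -0.15]
```

Release and lift.

send_rows(moves=[0, 0, 0.0005, 0, 0, 0, 0, 0, 0.0005, 0, 0, 0, 0, 0, 0.0005, 0, 0, 0, 0, 0, 0.0005, 0, 0, 0, 0, 0, 0.0005, 0, 0, 0], claw=-0.66)

```text
clock: 31.18
tool_pos: [0.6488, 0.0225, 0.0604]
eef_rot: [0.717, 0.697, 0.0, -0.001]
contact_force: [-0.2, 0.3, -0.2]
opening: 0.834
```

send_rows(moves=[0, 0, -0.01, 0, 0, 0, 0, 0, -0.025, 0, 0, 0, 0, 0, -0.05, 0, 0, 0, 0, 0, -0.08, 0, 0, 0, 0, 0, -0.1, 0, 0, 0])

```text
clock: 31.6
tool_pos: [0.6499, 0.023, 0.1645]
eef_rot: [0.717, 0.697, 0.002, -0.0]
contact_force: [1.4, -0.2, 0.3]
opening: 0.829
```

```bash
python3 -c "
from h import *
s=imaging.snapshot('wrist'); overlay(s,ch([.579,.0245],-1.5),'o5.png'); cass(s,.048); nutinfo(s,[.579,.0245],18)
to(ch([.579,.0245],-1.5)(22.5,120,165),-1.5)"
```

```text
cass px [482.  11.] n 84 centre [789.  153.7] size [14.6 42.3] ang 85.5 pca ang -22.0 z 0.0525 mean [0.7793 0.1532]
cass px [271. 206.] n 2908 centre [650.1  22.8] size [35.6 63.9] ang 88.2 pca ang -1.6 z 0.0478 mean [0.6503 0.0244]
453 med [0.5812 0.0263 0.0603] mid [0.5799 0.0246 0.058 ] ext [0.0173 0.0176 0.0119] z95 0.061820104704562985
9 med [0.5803 0.025  0.0647] mid [0.5807 0.0248 0.065 ] ext [0.0033 0.004  0.0009] z95 0.06522633813815454
t=31.65 pos=[0.6519 0.0238 0.1683] jaw=-1.7 q7=-0.71 open=0.827 F=[-0.6  0.2  2.8]
SHIFT [ 0.1188 -0.0058  0.0038] TURN [ 0.47 -0.26 -0.17]
```

View pics/o5.png

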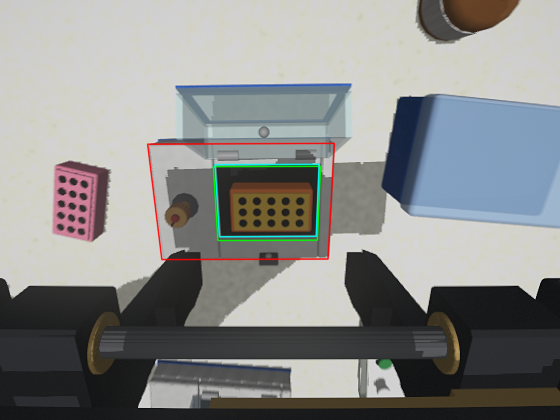

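send_rows(moves=[0.02, -0.004, 0, 0.3, 0, 0, 0.06, -0.005, 0, 0.3, 0, 0, 0.1, -0.006, 0, 0.3, 0, 0, 0.12, -0.006, 0, 0.3, 0, 0, 0.12, -0.006, 0.015, 0.3, 0, 0], claw=1)

```text
clock: 32.07
tool_pos: [0.6502, 0.154, 0.1589]
eef_rot: [0.714, 0.7, 0.009, -0.002]
contact_force: [0.4, 0.7, 0.6]
opening: 0.477
```

```bash
python3 -c "
from h import *
to(ch([.579,.0245],-1.5)(22.5,120,106),-1.5)"
```

```text
t=32.07 pos=[0.6502 0.154  0.1589] jaw=-1.2 q7=-0.88 open=0.477 F=[0.4 0.7 0.6]
SHIFT [-0.0121 -0.0009  0.0527] TURN [ 0.56 -0.86  0.33]
```

send_rows(moves=[-0.005, -0.001, 0.0, 0.5, -0.8, 0, -0.007, -0.001, 0.015, 0.5, -0.8, 0, -0.008, -0.001, 0.03, 0.5, -0.8, 0, -0.008, -0.001, 0.045, 0.5, -0.8, 0, -0.008, -0.001, 0.052, 0.5, -0.8, 0])

```text
clock: 32.48
tool_pos: [0.6485, 0.144, 0.1035]
eef_rot: [0.715, 0.699, -0.002, -0.0]
contact_force: [0.1, 0.0, -0.2]
opening: 0.094
```

send_rows(moves=[-0.01, 0, 0, 0, 0, 0, -0.02, 0, 0, 0, 0, 0, -0.03, 0, 0, 0, 0, 0, -0.038, 0, 0, 0, 0, 0, -0.046, 0, 0, 0, 0, 0])

```text
clock: 32.9
tool_pos: [0.6482, 0.0971, 0.1046]
eef_rot: [0.715, 0.699, -0.001, 0.0]
contact_force: [0.7, 3.4, 1.9]
opening: 0.004
```

```bash
python3 -c "
from h import *
to(ch([.579,.0245],-1.5)(22.5,40,106),-1.5)"
```

```text
t=32.90 pos=[0.6482 0.0971 0.1046] jaw=-1.3 q7=-0.86 open=0.004 F=[0.7 3.4 1.9]
SHIFT [-0.0344  0.0002 -0.0014] TURN [-0.04  0.06  0.16]
```

send_rows(moves=[-0.007, 0, 0, 0, 0, 0, -0.014, 0, 0, 0, 0, 0, -0.02, 0, -0.001, 0, 0, 0, -0.027, 0, -0.001, 0, 0, 0, -0.034, 0, -0.001, 0, 0, 0])

```text
clock: 33.32
tool_pos: [0.6481, 0.0622, 0.1064]
eef_rot: [0.715, 0.699, -0.0, 0.001]
contact_force: [1.4, 1.2, 2.6]
opening: 0.003
```

send_rows(moves=[-0.01, 0, 0, 0, 0, 0, -0.02, 0, 0, 0, 0, 0, -0.03, 0, 0, 0, 0, 0, -0.038, 0, 0, 0, 0, 0, -0.046, 0, 0, 0, 0, 0])

```text
clock: 33.73
tool_pos: [0.6465, 0.0141, 0.1059]
eef_rot: [0.716, 0.698, -0.001, 0.001]
contact_force: [0.3, -0.7, -0.1]
opening: 0.006
```

```bash
python3 -c "
from h import *
to(ch([.579,.0245],-1.5)(22.5,-30,106),-1.5)
s=imaging.snapshot('scene'); save(cv2.resize(s['image'][160:310,180:430],None,fx=3,fy=3),'s17.png')"
```

```text
t=33.73 pos=[0.6465 0.0141 0.1059] jaw=-1.4 q7=-0.76 open=0.006 F=[ 0.3 -0.7 -0.1]
SHIFT [-0.0214 -0.0003 -0.0001] TURN [-0.02  0.17  0.1 ]
```

View pics/s17.png

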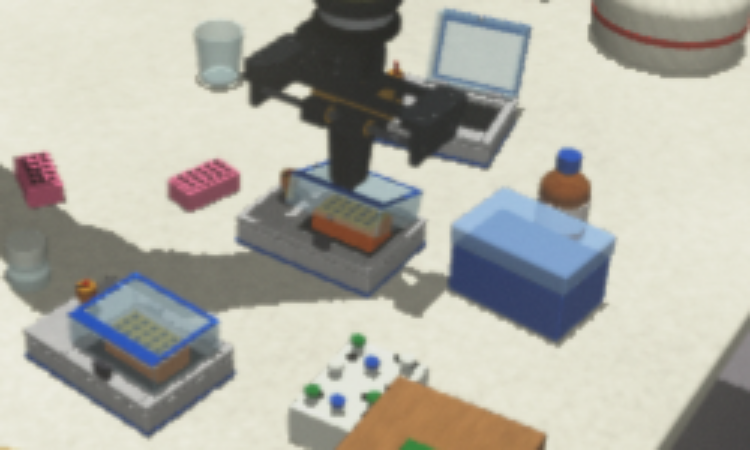

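Hood M is sinking over the cassette; press it down.

send_rows(moves=[-0.011, 0, 0, 0, 0, 0, -0.0215, 0, 0, 0, 0, 0, -0.0215, 0, 0.004, 0, 0, 0, -0.0215, 0, 0.008, 0, 0, 0, -0.0215, 0, 0.012, 0, 0, 0])

```text
clock: 34.2
tool_pos: [0.646, -0.0092, 0.0934]
eef_rot: [0.716, 0.698, -0.002, 0.001]
contact_force: [-0.2, 0.7, 1.9]
opening: 0.008
```

send_rows(moves=[0.001, 0, 0.002, 0, 0, 0, 0.001, 0, 0.004, 0, 0, 0, 0.001, 0, 0.006, 0, 0, 0, 0.001, 0, 0.0075, 0, 0, 0, 0.001, 0, 0.0075, 0, 0, 0])

```text
clock: 34.62
tool_pos: [0.6459, -0.007, 0.0874]
eef_rot: [0.716, 0.698, -0.001, 0.001]
contact_force: [-3.6, -1.3, 10.2]
opening: 0.004
```

```bash
python3 -c "
from h import *
to(ch([.579,.0245],-1.5)(22.5,-30,87),-1.5)"
```

```text
t=34.62 pos=[ 0.6459 -0.007   0.0874] jaw=-1.4 q7=-0.74 open=0.004 F=[-3.6 -1.3 10.2]
SHIFT [-0.0003 -0.0002  0.0004] TURN [-0.01  0.21  0.06]
```

send_rows(moves=[0, 0, -0.02, 0, 0, 0, 0, 0, -0.05, 0, 0, 0, 0, 0, -0.08, 0, 0, 0, 0, 0, -0.11, 0, 0, 0, 0, 0, -0.14, 0, 0, 0])

```text
clock: 35.03
tool_pos: [0.6456, -0.0054, 0.2285]
eef_rot: [0.715, 0.699, -0.001, 0.001]
contact_force: [-0.6, 0.1, 0.2]
opening: 0.007
```

send_rows(moves=[-0.02, -0.03, 0, 0, 0, 0, -0.04, -0.06, 0, 0, 0, 0, -0.06, -0.09, 0, 0, 0, 0, -0.08, -0.12, 0, 0, 0, 0, -0.08, -0.14, 0, 0, 0, 0])

```text
clock: 35.45
tool_pos: [0.5001, -0.0862, 0.2281]
eef_rot: [0.717, 0.697, -0.004, 0.001]
contact_force: [-0.8, -0.1, -0.1]
opening: 0.01
```

```bash
python3 -c "
from h import *
to([.5,0,.2])
s=imaging.snapshot('scene'); save(s['image'],'s18.png')
t=imaging.snapshot('top'); save(t['image'],'t18.png')
w=imaging.snapshot('wrist'); save(w['image'],'w18.png')
for nm,sh in (('top',t),('wrist',w),('scene',s)):
  vv,uu=np.mgrid[0:420,0:560]
  P=px2w(sh,np.c_[uu.ravel(),vv.ravel()],depth=sh['depth'].ravel())
  for n,v,yw in (('M',[.579,.0245],-1.5),('R',[.539,-.2147],-7)):
    c=ch(v,yw); o=c(0,0); a=np.radians(yw); d=P[:,:2]-o[:2]; x=d@[np.cos(a),np.sin(a)]; y=d@[-np.sin(a),np.cos(a)]
    print(nm,n,[(yy,int(m.sum()),np.median(P[m,2]).round(4)) for yy in (-36,-30,-20,0,20,30,36) for m in [(abs(y-yy/1000)<.003)&(abs(x-.0225)<.04)&(P[:,2]>.052)&(P[:,2]<.09)] if m.sum()>3])
    m=(np.hypot(x+.045,y)<.003)&(P[:,2]>.05)&(P[:,2]<.09); print('  pin z',m.sum(),np.percentile(P[m,2],[50,95]).round(4) if m.sum() else '')
"
```

```text
t=35.45 pos=[ 0.5001 -0.0862  0.2281] jaw=-1.6 q7=-0.63 open=0.010 F=[-0.8 -0.1 -0.1]
SHIFT [ 0.0864 -0.0024  0.0276] TURN [-0.26  0.36  0.  ]
top M [(-36, 70, np.float64(0.0644)), (-30, 101, np.float64(0.0644)), (-20, 105, np.float64(0.0629)), (0, 103, np.float64(0.0632)), (20, 105, np.float64(0.0631)), (30, 97, np.float64(0.0632)), (36, 70, np.float64(0.0639))]
  pin z 7 [0.0639 0.0672]
top R [(-36, 77, np.float64(0.0641)), (-30, 78, np.float64(0.0643)), (-20, 65, np.float64(0.063)), (0, 49, np.float64(0.0635)), (20, 39, np.float64(0.0631)), (30, 36, np.float64(0.063)), (36, 45, np.float64(0.063))]
  pin z 0 
wrist M [(-36, 497, np.float64(0.0634)), (-30, 717, np.float64(0.0635)), (-20, 706, np.float64(0.0622)), (0, 764, np.float64(0.0622)), (20, 821, np.float64(0.0622)), (30, 860, np.float64(0.0623)), (36, 834, np.float64(0.0632))]
  pin z 56 [0.0638 0.0652]
wrist R [(0, 31, np.float64(0.0618)), (20, 104, np.float64(0.0619)), (30, 139, np.float64(0.0621)), (36, 666, np.float64(0.0606))]
  pin z 0 
scene M [(-36, 98, np.float64(0.0599)), (-30, 40, np.float64(0.0636)), (-20, 39, np.float64(0.0626)), (0, 37, np.float64(0.0624)), (20, 34, np.float64(0.0626)), (30, 38, np.float64(0.0632)), (36, 25, np.float64(0.0629))]
  pin z 2 [0.0587 0.06  ]
scene R [(-36, 98, np.float64(0.0625)), (-30, 56, np.float64(0.0638)), (-20, 56, np.float64(0.0626)), (0, 54, np.float64(0.0624)), (20, 45, np.float64(0.0624)), (30, 62, np.float64(0.0629)), (36, 37, np.float64(0.063))]
  pin z 3 [0.0622 0.0643]
```

View pics/s18.png

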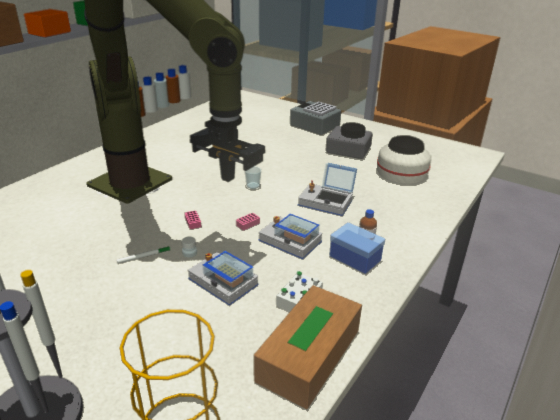

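View pics/t18.png

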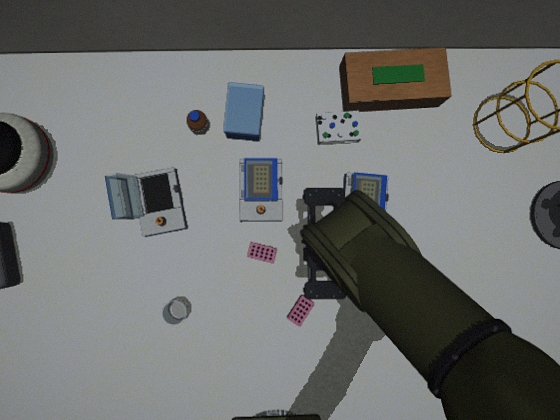

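View pics/w18.png

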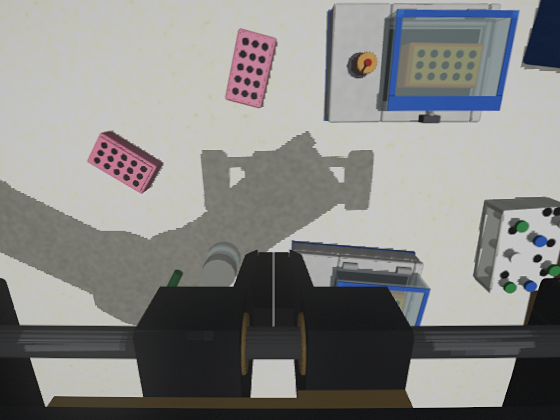

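```bash
python3 -c "
from h import *
print(r.finish_job())"
```

```text
the job is handed in; nothing more can be done
None
```

I put both orange cassettes on the bench away, one in the middle chamber and one in the right-hand (−y) chamber, and handed the job in at about 36 s. I saw no third orange cassette in any camera view. I did not touch the two pink look-alikes or the left chamber, which stands open with its nut screwed down.

What my last checks showed for the two chambers I used:
- **Nuts:** I turned the gripper about 232° counter-clockwise on each nut. Both nuts rose about 2.2 mm, which fits roughly 3.7 rad. On the right chamber the index mark slipped about 30° in the grip, probably at the stop. Its pin was free to go down, so that nut is past the 3.3 rad that blocks it.
- **Pins:** Both were pressed to the end against about 18–23 N. Their tops measured about 64.5 mm above the bench, against 70 mm before. In the last frame only the middle pin could be read again clearly (63.8 mm).
- **Cassettes:** Their tops measured 47.8 mm high, so they lie flat on the tray floors. Both are within about 4 mm of the tray centres.
- **Hoods:** Both were pressed down with 10–13 N. Their tops are level at about 62–63 mm from hinge to catch, so they are shut and not resting on the detent.

By eye in the last pictures, nothing else on the bench appears to have moved; I did not measure it. The arm is clear of everything.

Two things did not go as planned. The first grip on the middle-chamber cassette was too high, so I opened and took it again lower. An early top view also showed the middle chamber's hood leaning slightly further open than at the start; I did not find out why, and it closed normally.

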